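# Touch up and hang the bent test panels

### The job

Dip the brush into the orange pot, then lightly touch its tip to the white mark on each standing test panel, in the order yellow, red, green, blue (one may be missing), and afterwards rinse the brush by dipping it into the white beaker. Put the brush back upright in its grey block, hang every panel over the drying bar by its crest, and, once all hang there, press the timer's green button. Keep the pot and beaker upright and leave the other things on the bench alone.

Things in the scene. Friction and masses are not known exactly. Their poses are not given: they have to be found in the camera images.
- brush: Round brush, 191 mm long; starts upright, tuft down, in the grey block. Origin at the tip of the black tuft, z along the brush to its red top. 16 mm thick steel ferrule and wooden handle; grip the handle, z = 60 to 185 mm. 62 g. The tuft (lowest 30 mm, 12 mm thick at the tip) is springy: gives up to 10 mm lengthways at 0.3 N/mm.
- brush_tip (a point): Tip of the brush's tuft (moves with the tuft).
- block: Grey brush block, 80 x 80 x 60 mm, fixed, z up; origin at the centre of its underside. A 21 mm round hole, 50 mm deep (its floor 10 mm over the bench), with a 4 mm chamfer, goes into its top at the centre.
- pot: Orange open coating pot (loose), outer radius 38 mm at the rim, 60 mm high, wall 4 mm. Origin at the centre of its underside.
- pot_in (a point): Centre of the orange pot's inner floor, about 5 mm over the bench.
- beaker: White open rinse beaker (loose), outer radius 40 mm at the rim, 80 mm high, wall 4 mm. Origin at the centre of its underside.
- beaker_in (a point): Centre of the white beaker's inner floor, about 5 mm over the bench.
- rail: Fixed drying rail: a horizontal steel bar of 20 mm diameter along the rail's own y, 440 mm long between two end posts, bar axis 200 mm over the bench. Origin on the bench below the middle of the bar.
- start (a joint): Travel of the timer's green start button, 0 up to 0.006 m fully pressed (4 N); springs back.
- start_top (a point): Centre of the top of the green start button (36 mm wide), on a fixed grey timer box 100 x 80 x 50 mm; pressed downwards.
- panel_yellow: Bent yellow test panel (may be absent): top-hat section of 3 mm sheet standing on its feet, 64 mm high, 80 long (y, along the channel). Legs 44 mm wide outside (x), 38 clear between; feet turned out 18 mm each, 80 wide overall; top flat 18 mm wide, a 13 mm bevel each side. 110 g. Origin under its centre, z up. Hangs by its crest over a bar running along y.
- panel_yellow_mark (a point): Centre of the white 16 x 26 mm mark on top of the yellow panel's crest, 64 mm above its origin.
- panel_red: Bent red test panel (may be absent): top-hat section of 3 mm sheet standing on its feet, 64 mm high, 80 long (y, along the channel). Legs 44 mm wide outside (x), 38 clear between; feet turned out 18 mm each, 80 wide overall; top flat 18 mm wide, a 13 mm bevel each side. 110 g. Origin under its centre, z up. Hangs by its crest over a bar running along y.
- panel_red_mark (a point): Centre of the white 16 x 26 mm mark on top of the red panel's crest, 64 mm above its origin.
- panel_green: Bent green test panel (may be absent): top-hat section of 3 mm sheet standing on its feet, 64 mm high, 80 long (y, along the channel). Legs 44 mm wide outside (x), 38 clear between; feet turned out 18 mm each, 80 wide overall; top flat 18 mm wide, a 13 mm bevel each side. 110 g. Origin under its centre, z up. Hangs by its crest over a bar running along y.
- panel_green_mark (a point): Centre of the white 16 x 26 mm mark on top of the green panel's crest, 64 mm above its origin.
- panel_blue: Bent blue test panel (may be absent): top-hat section of 3 mm sheet standing on its feet, 64 mm high, 80 long (y, along the channel). Legs 44 mm wide outside (x), 38 clear between; feet turned out 18 mm each, 80 wide overall; top flat 18 mm wide, a 13 mm bevel each side. 110 g. Origin under its centre, z up. Hangs by its crest over a bar running along y.
- panel_blue_mark (a point): Centre of the white 16 x 26 mm mark on top of the blue panel's crest, 64 mm above its origin.
- weight2: Brass weight, 50 mm across, 60 mm high; leave alone.
- weight: Steel test weight, 60 mm across, 45 mm high; leave alone.
- bottle: Amber jar, 56 mm across, 110 mm high; leave alone.
- tape: Blue ring of tape, 90 mm across, lying flat; leave alone.
- driver: Blue screwdriver lying on the bench; leave alone.
There are look-alikes about, which are no part of the job. What is shaped like the panel_yellow but purple is not meant.

How it is judged:
On the way, in this order (a step that is already met when the one before it is completed fails the run):
1. brush tip dipped into the orange pot, well below its rim, brush held (horizontal distance between brush_tip and pot_in below 0.034 m and z of brush_tip in the frame of pot_in between -0.01 and 0.03 m and contact force between brush and the fingers above 0.5 N and angle between pot's own z axis and vertical below 0.3 rad), for 0.15 s.
2. brush tip touched to the white mark of the yellow panel (within 15 mm of its centre) (horizontal distance between brush_tip and panel_yellow_mark below 0.015 m and distance between brush_tip and panel_yellow_mark below 0.025 m and contact force between brush and panel_yellow above 0.1 N and angle between panel_yellow's own z axis and vertical below 0.3 rad and z of panel_yellow_mark in the frame of rail below 0.15 m), for 0.1 s.
3. brush tip touched to the white mark of the red panel (within 15 mm of its centre) (horizontal distance between brush_tip and panel_red_mark below 0.015 m and distance between brush_tip and panel_red_mark below 0.025 m and contact force between brush and panel_red above 0.1 N and angle between panel_red's own z axis and vertical below 0.3 rad and z of panel_red_mark in the frame of rail below 0.15 m), for 0.1 s.
4. brush tip touched to the white mark of the green panel (within 15 mm of its centre) (horizontal distance between brush_tip and panel_green_mark below 0.015 m and distance between brush_tip and panel_green_mark below 0.025 m and contact force between brush and panel_green above 0.1 N and angle between panel_green's own z axis and vertical below 0.3 rad and z of panel_green_mark in the frame of rail below 0.15 m), for 0.1 s.
5. brush tip touched to the white mark of the blue panel (within 15 mm of its centre) (horizontal distance between brush_tip and panel_blue_mark below 0.015 m and distance between brush_tip and panel_blue_mark below 0.025 m and contact force between brush and panel_blue above 0.1 N and angle between panel_blue's own z axis and vertical below 0.3 rad and z of panel_blue_mark in the frame of rail below 0.15 m), for 0.1 s.
6. brush tip rinsed: dipped into the white beaker, well below its rim (horizontal distance between brush_tip and beaker_in below 0.036 m and z of brush_tip in the frame of beaker_in between -0.01 and 0.045 m and contact force between brush and the fingers above 0.5 N and angle between beaker's own z axis and vertical below 0.3 rad), for 0.15 s.
7. brush back upright in the block and every panel hung over the bar (horizontal distance between brush and block below 0.012 m and z of brush in the frame of block below 0.03 m and angle between brush's own z axis and vertical below 0.25 rad and contact force between brush and the fingers below 0.05 N and x of panel_yellow_mark in the frame of rail between -0.022 and 0.022 m and y of panel_yellow_mark in the frame of rail between -0.205 and 0.205 m and z of panel_yellow_mark in the frame of rail between 0.2 and 0.225 m and angle between the y axis of each of panel_yellow, panel_red, panel_green, panel_blue and the y axis of rail, either way round below 0.3 rad and angle between each of panel_yellow, panel_red, panel_green, panel_blue's own z axis and vertical below 0.4 rad and contact force between each of panel_yellow, panel_red, panel_green, panel_blue and rail above 0.2 N and linear speed of each of panel_yellow, panel_red, panel_green, panel_blue below 0.03 m/s and x of panel_red_mark in the frame of rail between -0.022 and 0.022 m and y of panel_red_mark in the frame of rail between -0.205 and 0.205 m and z of panel_red_mark in the frame of rail between 0.2 and 0.225 m and x of panel_green_mark in the frame of rail between -0.022 and 0.022 m and y of panel_green_mark in the frame of rail between -0.205 and 0.205 m and z of panel_green_mark in the frame of rail between 0.2 and 0.225 m and x of panel_blue_mark in the frame of rail between -0.022 and 0.022 m and y of panel_blue_mark in the frame of rail between -0.205 and 0.205 m and z of panel_blue_mark in the frame of rail between 0.2 and 0.225 m), for 0.2 s.
8. the timer's green button pressed down (value of joint start above 0.004 m), for 0.05 s.
At the end, for the whole second after the job is handed in: Every panel present hangs still from its crest on the bar (crest within 22 mm of the bar's line, aligned within 0.3 rad, tilt under 0.4 rad); the brush stands in the hole (tip under 30 mm up, within 12 mm of the axis, tilt under 0.25 rad); pot and beaker are upright (all of step 7 and angle between each of pot, beaker's own z axis and vertical below 0.2 rad); the robot touches nothing.
It fails at once if the brush pressed on a panel with more than 15 N (contact force between brush and panel_yellow above 15 N or contact force between brush and panel_red above 15 N or contact force between brush and panel_green above 15 N or contact force between brush and panel_blue above 15 N).
It fails at once if pot or beaker tipped by more than 0.6 rad (angle between any of pot, beaker's own z axis and vertical above 0.6 rad).
It fails at once if another thing on the bench moved by more than 40 mm (distance of any of weight, bottle, tape, driver, weight2 from where it was at the start of the episode above 0.04 m).
Of panel_yellow, panel_red, panel_green, panel_blue only 3 to 4 are there at a start; the rules pass over those that are not, and their reading is None.
At some moment in a run one of panel_yellow, panel_red, panel_green, panel_blue, pot, beaker may be knocked a few centimetres aside while the robot is not near it.
It also fails if it takes over 208 s, if anything falls off the work surface, if the arm or the gripper's body presses on something with over 40 N, if the wrist force passes 120 N, or if a joint passes its speed limit or range.

### The arm

A 6-joint arm with a two-finger parallel gripper is mounted at the origin on the work surface. World frame = base frame: x ahead of the robot, y to its left, z up, the work surface at z = 0. Lengths are in m, angles in rad, forces in N, time in s.
With the tool pointing down it reaches from about 0.35 to 0.775 m from the base axis. Payload 7.3 kg.
Tool frame: the origin (TCP) lies at the very end of the fingers, on their centre line; the grasp point (between the pads) lies 19 mm behind it; z points along the fingers, y is the direction in which the jaws open and shut (so a half turn about z gives the same grasp; the last joint's range is limited). The gripper opens to 92 mm and grips with 3 to 60 N. Pads are 19 mm wide; open, the fingers measure 130 mm over their backs; the gripper's body (75 mm by 190 mm) begins 47 mm behind the grasp point.
Start: joints at [1.121, 0.342, 1.524, -0, 1.275, -0.146], TCP at [0.157, 0.501, 0.227] pointing down, gripper open.
Joint ranges: [-2.53, 2.53], [-0.77, 2.02], [0.04, 2.7], [-1, 4.14], [0.28, 2.66], [-3.11, 3.11]. Speed limits (rad/s): [2.57, 2.57, 3.14, 3.14, 3.14, 3.14].

### API

Orientations are given as [roll, pitch, yaw] about the fixed x, y, z axes, in that order (R = Rz(yaw) Ry(pitch) Rx(roll)).
In Python, from cell import robot gives the robot as it stands.
- The arm moves only by the tool apply_moves, never from a script. Its argument "plan" is a list of rows, each an object of numbers: "tx", "ty", "tz": the shift along the tool's x, y, z in m; "yaw": the turn about the tool's z in rad; "grip": the opening, from -1 (shut) to 1 (fully open), so that 0 is half open. In form: [{"tx": .., "ty": .., "tz": .., "yaw": .., "grip": ..}, ...]. A call has 1 to 8 rows; each row is the pose to reach, as a shift and turn from the pose commanded when the call began, along the tool's axes at that moment; what a row does not reach only later rows make up. A row lasts 1/8 s, in which the tool goes at most 62.5 mm and 10.7 degrees, less where a joint would pass 70% of its speed; a pose out of reach is approached as far as the arm can. A call with a gripper value outside its range is refused whole. The fingers move at their own pace and stop on an object; "force" is the grip in N (left out, the last holds). Time passes only in rows, so rows that repeat a pose let the fingers close. It gives the time, the measured TCP pose, the force and the opening at its end, in the units of the state.
- robot.observe(): the state, without advancing time (a new reading comes with each control period).
- robot.read_camera(name): name is "scene" or "top" or "wrist"; returns (picture, depth): 384x512x3 uint8, red, green, blue; 384x512 float32, m along the optical axis (not along the pixel's ray), 0 where there is no reading.
- robot.get_calibration(name): a dict with "camera_matrix" (3x3 intrinsics, pixels), "k1" (the pictures are not rectified: a ray, as slopes to the right and down, at radius r is drawn at 1 + k1 r^2 times it, then the intrinsics apply), "R" (3x3) and "t" (3): a world point X has camera coordinates R X + t. Camera axes: x right, y down, z forward; pixel columns grow to the right and rows downward; lengths in m; the calibration is good to about 2 mm. A picture is of the moment at which its call begins: read the wrist's pose just before it. get_calibration takes no time and is no camera call; for the wrist camera it gives the pose at the moment of the call.
- robot.hand_in(): hands the job in, once; it reports no verdict.
Trained networks look in the newest picture that a camera, given by its name, has taken for a name from the list of things; names that differ only in an ending like _2 or _b are one class to them, and where a whole thing is asked for, a point or a joint stands for the part that bears it (a point fixed in the world has none). Each returns a list of dicts, best first, with "confidence" (0 to 1); they miss things now and then, are a little off and sometimes report something else, mostly with a low value. They report only what shows in the picture. A call takes as long as a camera call. They do not tell look-alikes from the thing itself.
- robot.outline_of(label, camera): "region" (384x512 bool, what is visible of it) and "pixel" ([row, column] in pixels, amid what is visible of it).
- robot.tip_of(label, camera): "pixel" ([row, column] in pixels: a listed point, or the origin of a listed thing).
The state is a dict: "time": time; "qpos": joint angles; "qvel": joint speeds; "joint_efforts": joint torques, N m; "tool_pos": TCP position; "tool_rot": TCP orientation; "contact_force": force on the tool from outside, world axes, zero at the start; "torque": the same for the moment, N m; "opening": finger opening in m.
Only numpy, scipy, OpenCV 4.12 (cv2) and the standard library are available. Lean on these libraries where they do the work, as an engineer would, in place of code of your own. Each camera call takes 0.05 s, during which the arm holds its last target.

## Working session

There is one attempt and no reset: what is moved stays moved. The work goes in short steps, Python scripts to look and compute and a tool call to move; the robot and the scene stay as the last step left them, time stands still between calls to the robot, and variables do not carry over. Pictures are saved under pics/ and viewed, and the job is handed in when it is done.

Besides the shell and the picture viewer there is one more tool, called after ">>>" by a JSON object that holds its "method" and its "body", one argument or row to a line. apply_moves: Moves the arm, as the interface text tells. Its arguments: {"type":"object","properties":{"plan":{"type":"array","items":{"type":"object","properties":{"tx":{"type":"number"},"ty":{"type":"number"},"tz":{"type":"number"},"yaw":{"type":"number"},"grip":{"type":"number"}}}},"force":{"type":"number"}},"required":["plan"]}

```bash
ls; mkdir -p pics; cat > h.py <<'E'
import numpy as np, cv2
from cell import robot
def save(n,f,draw=[]):
    p,d=robot.read_camera(n); im=p[:,:,::-1].copy(); cv2.imwrite(f,im); return p,d
def ray(n,r,c,cal=None):
    cal=cal or robot.get_calibration(n)
    K=np.array(cal["camera_matrix"]);
    u=cv2.undistortPoints(np.array([[[c,r]]],float),K,np.array([cal["k1"],0,0,0.]))[0,0]
    R=np.array(cal["R"]);t=np.array(cal["t"]); 
    return -R.T@t, R.T@np.array([u[0],u[1],1.])
def atz(n,r,c,z,cal=None):
    o,d=ray(n,r,c,cal); return o+d*(z-o[2])/d[2]
def atd(n,r,c,dep,cal=None):
    o,d=ray(n,r,c,cal); return o+d*dep
def proj(n,X,cal=None):
    cal=cal or robot.get_calibration(n)
    R=np.array(cal["R"]);t=np.array(cal["t"])
    p,_=cv2.projectPoints(np.array(X,float).reshape(-1,1,3),cv2.Rodrigues(R)[0],t,np.array(cal["camera_matrix"]),np.array([cal["k1"],0,0,0.]))
    return p.reshape(-1,2)
E
python3 - <<'E'
from h import *
print(robot.observe())
for n in("scene","top","wrist"):
    save(n,f"pics/{n}0.png"); c=robot.get_calibration(n); print(n,np.round(-np.array(c["R"]).T@c["t"],3),np.round(c["R"],2).tolist(),c["k1"])
E
```

```text
pics
{'time': 0.0, 'qpos': array([ 1.12099606e+00,  3.42706997e-01,  1.52502895e+00,  2.03411982e-05,
        1.27539717e+00, -1.46022164e-01]), 'qvel': array([ 1.07570631e-03, -1.13222093e-03, -1.00193753e-05,  2.50389309e-04,
       -3.70870369e-04,  2.30559776e-03]), 'joint_efforts': array([-2.53816552e-04, -4.31237519e+01, -2.44215328e+01,  7.17201247e-02,
        5.59447089e-02, -7.49255651e-05]), 'tool_pos': array([0.15684482, 0.50059209, 0.22604896]), 'tool_rot': array([-3.14007141e+00, -2.43388042e-04,  2.83780843e+00]), 'contact_force': array([-0.47661647, -0.1845861 ,  0.23633592]), 'torque': array([-0.01854605,  0.03488036,  0.02555593]), 'opening': 0.09180084637366943}
scene [1.399 0.178 0.966] [[-0.19, 0.98, 0.01], [0.66, 0.14, -0.74], [-0.73, -0.13, -0.67]] 0.06997169872772707
top [ 0.193 -0.021  1.397] [[-0.02, -1.0, -0.01], [-0.98, 0.02, -0.19], [0.19, 0.0, -0.98]] -0.15010692634625689
wrist [0.08  0.525 0.383] [[0.3, 0.95, -0.0], [0.91, -0.28, 0.3], [0.28, -0.09, -0.96]] 0.007890912485110983
```

View pics/scene0.png

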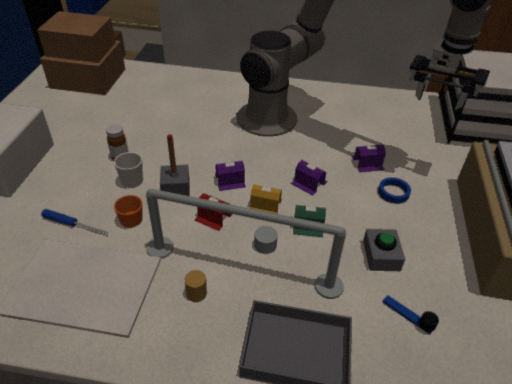

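View pics/top0.png

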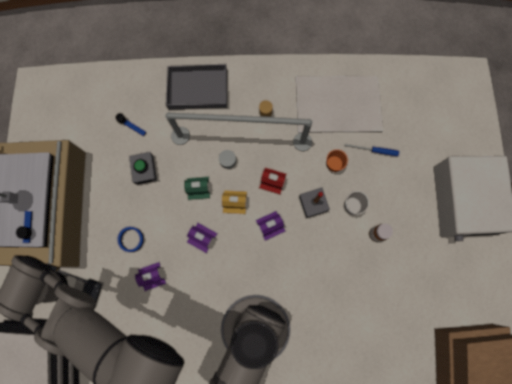

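View pics/wrist0.png

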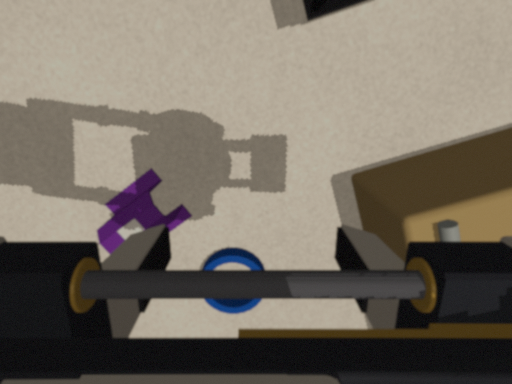

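The scene and top views show yellow (top view 235,203), red (273,181) and green (197,188) panels, three purple look-alikes and no obvious blue panel. The block and brush are at (315,200), the pot at (337,161), the beaker at (356,205), the bar at about (240,118) and the timer at (143,167). I'll measure these next.

```bash
cat > m.py <<'E'
from h import *
def cloud(n):
    p,d=robot.read_camera(n); cal=robot.get_calibration(n)
    K=np.array(cal["camera_matrix"]); H,W=d.shape
    rr,cc=np.mgrid[:H,:W]
    u=cv2.undistortPoints(np.stack([cc,rr],-1).reshape(-1,1,2).astype(float),K,np.array([cal["k1"],0,0,0.])).reshape(H,W,2)
    c=np.concatenate([u,np.ones((H,W,1))],-1)*d[...,None]
    X=(c-np.array(cal["t"]))@np.array(cal["R"])
    X[d==0]=np.nan
    hsv=cv2.cvtColor(p,cv2.COLOR_RGB2HSV)
    return p,hsv,X
def blobs(hsv,lo,hi,X,smin=100,vmin=40,amin=20):
    m=((hsv[...,0]>=lo)&(hsv[...,0]<=hi)&(hsv[...,1]>=smin)&(hsv[...,2]>=vmin)).astype(np.uint8)
    n,l,s,c=cv2.connectedComponentsWithStats(m)
    for i in range(1,n):
        if s[i,4]>=amin:
            P=X[l==i]; P=P[~np.isnan(P[:,0])]
            print(lo,hi,"px",c[i].round(),"A",s[i,4],"hue",np.median(hsv[...,0][l==i]),"mean",np.nanmean(P,0).round(3),"min",np.nanpercentile(P,3,0).round(3),"max",np.nanpercentile(P,97,0).round(3))
E
python3 - <<'E'
from m import *
for n in("top","scene"):
    p,h,X=cloud(n); print(n)
    for lo,hi in((0,5),(6,14),(15,28),(50,90),(100,125),(126,165),(170,180)): blobs(h,lo,hi,X,110,60)
    for l in("panel_blue","panel_purple","panel_yellow","block","brush","pot","beaker","rail","start_top","weight","weight2","bottle"):
        try:
            for o in robot.outline_of(l,n)[:4]:
                q=X[o["region"]]; print(l,round(o["confidence"],2),np.round(o["pixel"]),np.nanmedian(q,0).round(3),np.nanpercentile(q,3,0).round(3),np.nanpercentile(q,97,0).round(3))
        except Exception as e: print(l,e)
E
```

```text
top
0 5 px [272. 181.] A 403 hue 1.0 mean [ 0.493 -0.069  0.037] min [ 0.465 -0.105 -0.001] max [ 0.534 -0.034  0.066]
0 5 px [320. 194.] A 20 hue 1.0 mean [ 0.416 -0.206  0.196] min [ 0.411 -0.212  0.19 ] max [ 0.422 -0.2    0.201]
6 14 px [336. 160.] A 359 hue 10.0 mean [ 0.567 -0.296  0.025] min [ 0.526 -0.322  0.   ] max [ 0.593 -0.261  0.061]
6 14 px [469. 342.] A 712 hue 14.0 mean [-0.058 -0.682  0.12 ] min [-0.17  -0.81   0.107] max [-0.021 -0.611  0.131]
6 14 px [489. 362.] A 1954 hue 14.0 mean [-0.103 -0.695  0.219] min [-0.166 -0.766  0.215] max [-0.042 -0.623  0.224]
15 28 px [266. 108.] A 150 hue 18.0 mean [ 0.752 -0.052  0.055] min [ 0.735 -0.071  0.032] max [ 0.774 -0.033  0.063]
15 28 px [234. 202.] A 443 hue 19.0 mean [0.423 0.063 0.035] min [ 0.395  0.027 -0.003] max [0.466 0.1   0.065]
50 90 px [139. 165.] A 79 hue 67.0 mean [0.552 0.383 0.07 ] min [0.538 0.368 0.064] max [0.568 0.398 0.075]
100 125 px [134. 127.] A 86 hue 111.0 mean [0.71  0.426 0.011] min [0.687 0.392 0.006] max [0.732 0.461 0.015]
100 125 px [385. 151.] A 117 hue 110.0 mean [ 0.598 -0.474  0.023]
[... 6726 characters left out ...]
] [ 0.421 -0.343  0.056] [ 0.373 -0.38   0.01 ] [ 0.447 -0.307  0.083]
start_top 0.58 [178. 180.] [ 0.441 -0.196  0.06 ] [ 0.376 -0.246  0.011] [ 0.465 -0.159  0.066]
start_top 0.53 [238. 384.] [0.559 0.384 0.072] [0.54  0.369 0.062] [0.572 0.401 0.076]
weight 0.9 [240. 264.] [0.591 0.088 0.045] [0.553 0.06  0.008] [0.608 0.114 0.05 ]
weight 0.86 [288. 197.] [ 0.774 -0.046  0.058] [ 0.742 -0.069  0.005] [ 0.785 -0.026  0.063]
weight2 0.9 [240. 264.] [0.591 0.088 0.045] [0.553 0.06  0.008] [0.608 0.114 0.05 ]
weight2 0.86 [288. 197.] [ 0.774 -0.046  0.058] [ 0.742 -0.069  0.005] [ 0.785 -0.026  0.063]
bottle 0.91 [140. 114.] [ 0.327 -0.416  0.082] [ 0.291 -0.442  0.022] [ 0.338 -0.396  0.114]
```

There is no blue panel in either view: the networks find it only on the beaker, green and red objects, with low confidence. Next I fit precise poses.

```bash
cat > fit.py <<'E'
from m import *
def crest(h,X,lo,hi,ctr=None,R=.06,zlo=.058,zhi=.075):
    hm=(h[...,0]>=lo)&(h[...,0]<=hi)&(h[...,1]>=90)
    ok=np.isfinite(X[...,0])
    s=hm&ok&(X[...,2]>-.01)&(X[...,2]<.3)
    if ctr is None: ctr=np.median(X[s&(X[...,2]>zlo)][:,:2],0)
    near=ok&(np.hypot(X[...,0]-ctr[0],X[...,1]-ctr[1])<R)&(X[...,2]>zlo)&(X[...,2]<zhi)
    P=X[near][:,:2]; 
    (c,w,a)=cv2.minAreaRect((P*1000).astype(np.float32))
    if w[0]<w[1]: a+=90
    ang=(a+90)%180-90
    return np.array(c)/1000,P.mean(0),np.round(w,1),ang,near.sum()
E
cat > run1.py <<'E'
from fit import *
for n in("top","scene"):
    p,h,X=cloud(n); print(n)
    for nm,lo,hi,c in(("Y",15,28,(.428,.063)),("R",0,5,(.495,-.073)),("G",60,90,(.48,.188))):
        r=crest(h,X,lo,hi,c); print(nm,*[np.round(v,4) for v in r])
    z=X[...,2]
    s=(z>.19)&(z<.225)&(X[...,0]>.6)&(X[...,0]<.75)&(np.abs(X[...,1]-.04)<.19)
    P=X[s]; top=P[P[:,2]>.205]
    k=np.polyfit(top[:,1],top[:,0],1); print("rail x=%.4f+%.4f y"%(k[1],k[0]),P[:,2].max(),len(top))
    P=X[(z>.19)&(z<.225)&(X[...,0]>.6)&(X[...,0]<.75)]; print("rail y",P[:,1].min(),P[:,1].max())
    for nm,c,zl in(("pot",(.56,-.29),.052),("beaker",(.41,-.345),.072)):
        s=(np.hypot(X[...,0]-c[0],X[...,1]-c[1])<.06)&(z>zl)&(z<zl+.02)
        P=X[s][:,:2]; A=np.c_[2*P,np.ones(len(P))]; q=np.linalg.lstsq(A,(P**2).sum(1),rcond=None)[0]
        (cc,r)=cv2.minEnclosingCircle((P*1000).astype(np.float32)); print(nm,np.round(cc,1),round(r,1),"lsq",q[:2].round(4),np.sqrt(q[2]+q[0]**2+q[1]**2).round(4))
    for zl,zh in((.08,.12),(.12,.16),(.16,.21)):
        s=(np.hypot(X[...,0]-.415,X[...,1]+.205)<.03)&(z>zl)&(z<zh); print("brush",zl,X[s].mean(0).round(4),X[s].min(0).round(4),X[s].max(0).round(4))
    s=(np.hypot(X[...,0]-.415,X[...,1]+.205)<.07)&(z>.055)&(z<.066); print("block",cv2.minAreaRect((X[s][:,:2]*1000).astype(np.float32)))
    s=(np.hypot(X[...,0]-.554,X[...,1]-.385)<.05)&(z>.06)&(z<.08); print("btn",X[s].mean(0),X[s][:,2].max())
E
python3 run1.py
```

```text
top
Y [0.4307 0.0651] [0.4296 0.0636] [79.3 33.9] 82.5817 190
R [ 0.503 -0.069] [ 0.5023 -0.0688] [78.7 33.3] 70.3927 189
G [0.4807 0.1895] [0.4811 0.1879] [78.1 34.4] 88.6034 186
rail x=0.6571+0.0721 y 0.21779833016090844 523
rail y -0.19270997102790088 0.2684890480331582
pot [ 561.6 -290.2] 38.0 lsq [ 0.5608 -0.2902] 0.0357
beaker [ 407.8 -345.3] 39.5 lsq [ 0.4075 -0.3452] 0.037
brush 0.08 [ 0.4128 -0.2023  0.0982] [ 0.4092 -0.2085  0.0809] [ 0.42   -0.1985  0.1161]
brush 0.12 [ 0.4131 -0.2033  0.1401] [ 0.4092 -0.2122  0.1209] [ 0.4215 -0.1986  0.1589]
brush 0.16 [ 0.4151 -0.205   0.1892] [ 0.4094 -0.2126  0.1616] [ 0.4232 -0.1993  0.2006]
block ((417.3249816894531, -206.5437774658203), (80.87992858886719, 81.46205139160156), 16.152923583984375)
btn [0.55219492 0.3816927  0.06738653] 0.07727277958282965
scene
Y [0.4382 0.0635] [0.437  0.0638] [80.6 36.6] 84.786 255
R [ 0.5014 -0.0693] [ 0.4979 -0.078 ] [78.4 24.9] 71.5727 101
G [0.487  0.1914] [0.4885 0.1924] [33.  79.3] -86.2222 268
rail x=0.6612+0.0756 y 0.21537457029693421 1089
rail y -0.19065547921218534 0.269785965352426
pot [ 560.7 -289.5] 39.7 lsq [ 0.5617 -0.2887] 0.0358
beaker [ 408.9 -344. ] 42.5 lsq [ 0.4101 -0.3439] 0.0379
brush 0.08 [ 0.4226 -0.2038  0.0995] [ 0.4136 -0.2126  0.08  ] [ 0.4272 -0.1978  0.12  ]
brush 0.12 [ 0.4227 -0.2041  0.1405] [ 0.4112 -0.2139  0.1206] [ 0.4287 -0.1974  0.16  ]
brush 0.16 [ 0.4226 -0.204   0.1832] [ 0.4151 -0.2139  0.1607] [ 0.4278 -0.1971  0.2029]
block ((418.1123046875, -205.61892700195312), (88.46138763427734, 79.56024169921875), 16.668556213378906)
btn [0.56017635 0.38376454 0.06780903] 0.07694310665316041
```

```bash
cat > go.py <<'E'
import sys
from h import *
# usage: go.py x y z yaw  -> tool-axis shift
def go(x,y,z,yaw=None,base=None):
    o=robot.observe(); P=o["tool_pos"]; r=o["tool_rot"]
    from scipy.spatial.transform import Rotation as Ro
    R=Ro.from_euler("xyz",r).as_matrix()
    d=R.T@(np.array([x,y,z])-P)
    dy=0 if yaw is None else -((yaw-r[2]+np.pi)%(2*np.pi)-np.pi)
    L=np.linalg.norm(d)
    print("tx %.4f ty %.4f tz %.4f yaw %.4f  rows~%.1f/%.1f"%(*d,dy,L/.0625,abs(dy)/.187),"| at",P.round(4),"rot",np.round(r,4),"t",round(o["time"],2),"F",np.round(o["contact_force"],1),"open",round(o["opening"],4))
if __name__=="__main__":
    a=[float(v) for v in sys.argv[1:]]; go(*a)
E
python3 go.py .43 .1 .34 1.47; python3 go.py .157 .501 .34 1.47
```

```text
tx -0.3804 ty -0.3009 tz -0.1133 yaw 1.3678  rows~8.0/7.3 | at [0.157  0.501  0.2267] rot [3.1415 0.     2.8378] t 1.45 F [ 0.5  0.2 -0.3] open 0.0918
tx 0.0000 ty 0.0000 tz -0.1133 yaw 1.3678  rows~1.8/7.3 | at [0.157  0.501  0.2267] rot [3.1415 0.     2.8378] t 1.45 F [ 0.5  0.2 -0.3] open 0.0918
```

>>> {"method": "apply_moves", "body": {
  "plan": [
    {"tz":-0.06,"yaw":0.1},
    {"tx":-0.38,"ty":-0.301,"tz":-0.113,"yaw":1.368},
    {"tx":-0.38,"ty":-0.301,"tz":-0.113,"yaw":1.368},
    {"tx":-0.38,"ty":-0.301,"tz":-0.113,"yaw":1.368},
    {"tx":-0.38,"ty":-0.301,"tz":-0.113,"yaw":1.368},
    {"tx":-0.38,"ty":-0.301,"tz":-0.113,"yaw":1.368},
    {"tx":-0.38,"ty":-0.301,"tz":-0.113,"yaw":1.368},
    {"tx":-0.38,"ty":-0.301,"tz":-0.113,"yaw":1.368}
  ]
}}

```text
schema error: expected keys tx, ty, tz, yaw, grip
```

```bash
python3 go.py .417 -.205 .3 1.47;  python3 - <<'E'
from h import *
save("wrist","pics/w1.png")
E
```

```text
tx -0.4593 ty -0.5959 tz -0.0733 yaw 1.3678  rows~12.1/7.3 | at [0.157  0.501  0.2267] rot [3.1415 0.     2.8378] t 1.45 F [ 0.5  0.2 -0.3] open 0.0918
```

View pics/w1.png

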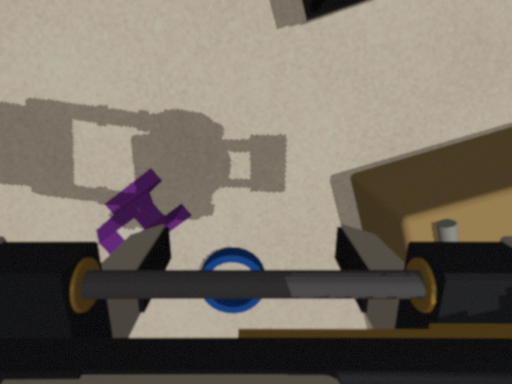

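Each row needs all five keys, so the arm has not moved and the view is unchanged.

>>> {"method": "apply_moves", "body": {
  "plan": [
    {"tx":0,"ty":0,"tz":-0.06,"yaw":0.1,"grip":1},
    {"tx":-0.38,"ty":-0.301,"tz":-0.113,"yaw":1.368,"grip":1},
    {"tx":-0.38,"ty":-0.301,"tz":-0.113,"yaw":1.368,"grip":1},
    {"tx":-0.38,"ty":-0.301,"tz":-0.113,"yaw":1.368,"grip":1},
    {"tx":-0.38,"ty":-0.301,"tz":-0.113,"yaw":1.368,"grip":1},
    {"tx":-0.38,"ty":-0.301,"tz":-0.113,"yaw":1.368,"grip":1},
    {"tx":-0.38,"ty":-0.301,"tz":-0.113,"yaw":1.368,"grip":1},
    {"tx":-0.38,"ty":-0.301,"tz":-0.113,"yaw":1.368,"grip":1}
  ]
}}

```text
time: 2.5
tool_pos: [0.4024, 0.1395, 0.3348]
tool_rot: [3.141, -0.001, 1.465]
contact_force: [1.0, 1.2, -0.4]
opening: 0.0915
```

```bash
python3 go.py .417 -.205 .3 1.47;  python3 - <<'E'
from h import *
save("wrist","pics/w2.png")
E
```

```text
tx -0.3410 ty 0.0511 tz 0.0347 yaw -0.0054  rows~5.5/0.0 | at [0.4024 0.1395 0.3348] rot [ 3.1407e+00 -5.0000e-04  1.4646e+00] t 2.5 F [ 1.   1.2 -0.4] open 0.0915
```

View pics/w2.png

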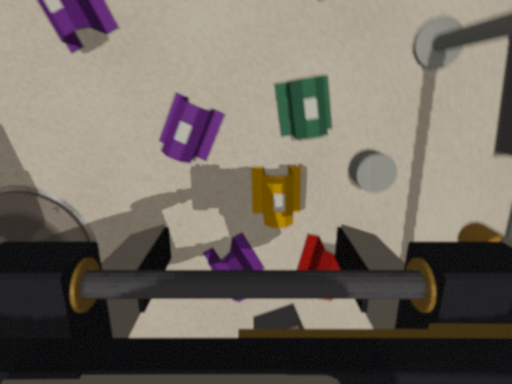

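The wrist view shows the green panel at (303,107) and yellow at (278,195), with red partly hidden behind the gripper at (318,255).

```bash
cat > run2.py <<'E'
from fit import *
p,h,X=cloud("wrist"); 
for nm,lo,hi,c in(("Y",15,28,(.431,.064)),("G",60,90,(.481,.189))):
        r=crest(h,X,lo,hi,c); print(nm,*[np.round(v,4) for v in r])
        for o in []: pass
for l in("panel_yellow_mark","panel_green_mark"):
    for o in robot.tip_of(l,"wrist")[:2]: print(l,o["confidence"],o["pixel"],atz("wrist",*o["pixel"],.064).round(4))
z=X[...,2]; s=(np.hypot(X[...,0]-.575,X[...,1]-.085)<.05)&(z>.04)&(z<.055); print("weight",cv2.minEnclosingCircle((X[s][:,:2]*1000).astype(np.float32)))
E
python3 run2.py; python3 go.py .417 -.205 .3 1.47
```

```text
Y [0.4293 0.069 ] [0.4296 0.0703] [80.4 29.4] 86.7016 953
G [0.4807 0.1969] [0.4801 0.1982] [29.2 79.7] -86.637 1262
panel_yellow_mark 0.97 [277.0, 229.1] [ 0.3459 -0.0516  0.064 ]
panel_yellow_mark 0.84 [195.0, 274.5] [0.4277 0.075  0.064 ]
panel_green_mark 0.79 [101.0, 302.5] [0.4737 0.2024 0.064 ]
panel_green_mark 0.53 [322.9, 281.3] [ 0.4197 -0.1441  0.064 ]
weight ((576.925537109375, 93.80280303955078), 30.046613693237305)
tx -0.3422 ty 0.0507 tz 0.0340 yaw -0.0024  rows~5.6/0.0 | at [0.4018 0.1406 0.3342] rot [-3.1411e+00 -4.0000e-04  1.4676e+00] t 2.7 F [-0.4  0.1 -0.4] open 0.092
```

>>> {"method": "apply_moves", "body": {
  "plan": [
    {"tx":-0.341,"ty":0.051,"tz":0.035,"yaw":0,"grip":0.0},
    {"tx":-0.341,"ty":0.051,"tz":0.035,"yaw":0,"grip":0.0},
    {"tx":-0.341,"ty":0.051,"tz":0.035,"yaw":0,"grip":0.0},
    {"tx":-0.341,"ty":0.051,"tz":0.035,"yaw":0,"grip":0.0},
    {"tx":-0.341,"ty":0.051,"tz":0.035,"yaw":0,"grip":0.0},
    {"tx":-0.341,"ty":0.051,"tz":0.035,"yaw":0,"grip":0.0},
    {"tx":-0.341,"ty":0.051,"tz":0.035,"yaw":0,"grip":0.0}
  ]
}}

```text
time: 3.58
tool_pos: [0.4181, -0.2031, 0.2984]
tool_rot: [-3.14, -0.001, 1.47]
contact_force: [0.6, 0.9, 0.1]
opening: 0.0459
```

```bash
python3 go.py .417 -.205 .14 1.47;  python3 - <<'E'
from m import *
p,h,X=cloud("wrist"); cv2.imwrite("pics/w3.png",p[...,::-1])
z=X[...,2]
s=(np.hypot(X[...,0]-.417,X[...,1]+.205)<.03)&(z>.19)&(z<.21); print("brush top",s.sum(),X[s].mean(0).round(4),X[s].min(0).round(4),X[s].max(0).round(4))
s=(np.hypot(X[...,0]-.415,X[...,1]+.205)<.07)&(z>.055)&(z<.066); print("block",cv2.minAreaRect((X[s][:,:2]*1000).astype(np.float32)))
E
```

```text
tx -0.0022 ty -0.0007 tz 0.1584 yaw 0.0001  rows~2.5/0.0 | at [ 0.4181 -0.2031  0.2984] rot [-3.1403e+00 -1.0000e-03  1.4701e+00] t 3.58 F [0.6 0.9 0.1] open 0.0459
brush top 247 [ 0.4188 -0.2029  0.1958] [ 0.4108 -0.2111  0.1901] [ 0.4261 -0.1962  0.2   ]
block ((418.78045654296875, -204.42153930664062), (80.22933959960938, 80.28482818603516), 16.469146728515625)
```

View pics/w3.png

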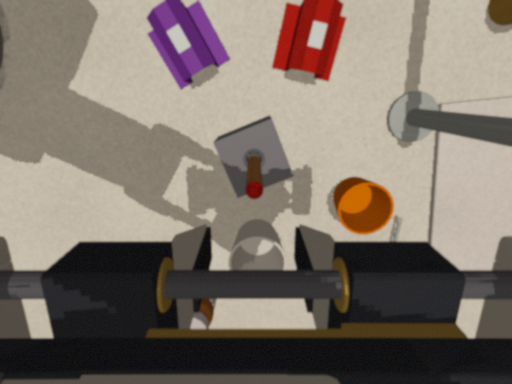

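The wrist view shows the brush's red top at (254,188) over the block, the pot at (363,205), and the red panel at (310,38). I'll descend and grip.

>>> {"method": "apply_moves", "body": {
  "plan": [
    {"tx":-0.001,"ty":0,"tz":0.06,"yaw":0,"grip":0.0},
    {"tx":-0.001,"ty":0,"tz":0.12,"yaw":0,"grip":0.0},
    {"tx":-0.001,"ty":0,"tz":0.153,"yaw":0,"grip":0.0},
    {"tx":-0.001,"ty":0,"tz":0.153,"yaw":0,"grip":-0.95},
    {"tx":-0.001,"ty":0,"tz":0.153,"yaw":0,"grip":-0.95},
    {"tx":-0.001,"ty":0,"tz":0.153,"yaw":0,"grip":-0.95},
    {"tx":-0.001,"ty":0,"tz":0.153,"yaw":0,"grip":-0.95},
    {"tx":-0.001,"ty":0,"tz":0.153,"yaw":0,"grip":-0.95}
  ],
  "force": 25
}}

```text
time: 4.62
tool_pos: [0.4182, -0.2043, 0.1469]
tool_rot: [3.14, 0.001, 1.47]
contact_force: [0.6, 0.7, 0.4]
opening: 0.0152
```

```bash
python3 go.py .418 -.205 .3 1.47
```

```text
tx -0.0008 ty 0.0001 tz -0.1531 yaw -0.0004  rows~2.4/0.0 | at [ 0.4182 -0.2043  0.1469] rot [3.1401e+00 6.0000e-04 1.4696e+00] t 4.62 F [0.6 0.7 0.4] open 0.0152
```

>>> {"method": "apply_moves", "body": {
  "plan": [
    {"tx":0,"ty":0,"tz":-0.03,"yaw":0,"grip":-0.95},
    {"tx":0,"ty":0,"tz":-0.06,"yaw":0,"grip":-0.95},
    {"tx":0,"ty":0,"tz":-0.11,"yaw":0,"grip":-0.95},
    {"tx":0,"ty":0,"tz":-0.15,"yaw":0,"grip":-0.95},
    {"tx":0,"ty":0,"tz":-0.15,"yaw":0,"grip":-0.95}
  ]
}}

```text
time: 5.25
tool_pos: [0.4188, -0.2049, 0.2993]
tool_rot: [3.136, 0.003, 1.47]
contact_force: [0.5, -0.1, -0.9]
opening: 0.0156
```

```bash
python3 go.py .561 -.290 .297 1.47;  python3 - <<'E'
from m import *
for n in("wrist","scene"):
    p,h,X=cloud(n); cv2.imwrite(f"pics/{n}4.png",p[...,::-1])
    z=X[...,2]
    for l in("brush_tip","brush"):
        for o in robot.tip_of(l,n)[:2]: print(n,l,o["confidence"],o["pixel"])
    for zl in (.14,.17,.20,.24,.29):
        s=(np.hypot(X[...,0]-.418,X[...,1]+.205)<.03)&(z>zl)&(z<zl+.03); 
        if s.sum(): print(n,zl,s.sum(),X[s].mean(0).round(4),X[s].min(0).round(4),X[s].max(0).round(4))
E
```

```text
tx -0.0703 ty 0.1501 tz 0.0033 yaw -0.0005  rows~2.7/0.0 | at [ 0.4188 -0.2049  0.2993] rot [3.1359e+00 3.1000e-03 1.4695e+00] t 5.25 F [ 0.5 -0.1 -0.9] open 0.0156
wrist brush_tip 0.42 [178.2, 254.8]
wrist brush 0.9 [180.0, 254.6]
wrist 0.14 28 [ 0.4182 -0.1999  0.1662] [ 0.4109 -0.2052  0.1575] [ 0.4251 -0.1982  0.1696]
wrist 0.17 134 [ 0.4185 -0.1996  0.1857] [ 0.4106 -0.2046  0.1701] [ 0.4254 -0.1975  0.2   ]
wrist 0.2 210 [ 0.4184 -0.1996  0.2157] [ 0.41   -0.2066  0.2   ] [ 0.4257 -0.1974  0.2299]
wrist 0.24 344 [ 0.4183 -0.1995  0.2559] [ 0.4097 -0.2059  0.24  ] [ 0.4256 -0.1974  0.2699]
wrist 0.29 1793 [ 0.4185 -0.1961  0.3081] [ 0.3941 -0.2055  0.29  ] [ 0.4432 -0.19    0.32  ]
scene brush_tip 0.52 [147.0, 171.1]
scene brush 0.61 [148.4, 170.7]
scene 0.14 16 [ 0.4213 -0.2035  0.1653] [ 0.4129 -0.2092  0.1557] [ 0.4253 -0.1984  0.1698]
scene 0.17 49 [ 0.4206 -0.2029  0.1852] [ 0.4132 -0.2124  0.1712] [ 0.4264 -0.1971  0.1978]
scene 0.2 57 [ 0.4206 -0.2033  0.2144] [ 0.408  -0.2127  0.2001] [ 0.4268 -0.1968  0.2291]
scene 0.24 62 [ 0.4212 -0.2029  0.255 ] [ 0.4112 -0.2114  0.2404] [ 0.4283 -0.1963  0.2699]
scene 0.29 98 [ 0.4225 -0.1982  0.309 ] [ 0.3941 -0.216   0.2908] [ 0.445  -0.1891  0.32  ]
```

View pics/scene4.png

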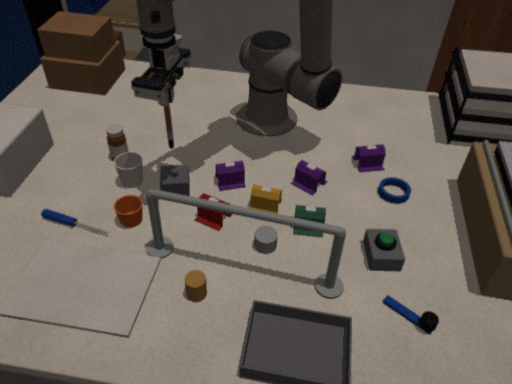

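View pics/wrist4.png

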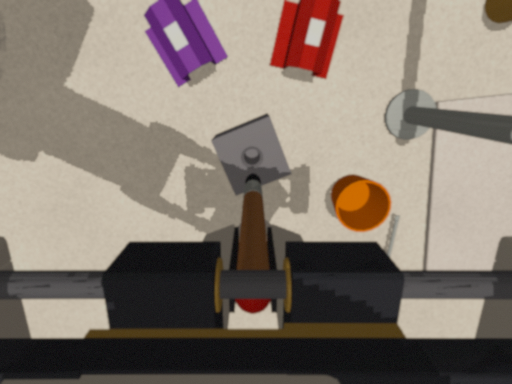

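The brush is held upright and clear of the block: scene view tuft at (171,147), wrist view tuft at (253,180). Next is the pot dip.

>>> {"method": "apply_moves", "body": {
  "plan": [
    {"tx":-0.07,"ty":0.15,"tz":0.003,"yaw":0,"grip":-0.95},
    {"tx":-0.07,"ty":0.15,"tz":0.003,"yaw":0,"grip":-0.95},
    {"tx":-0.07,"ty":0.15,"tz":0.003,"yaw":0,"grip":-0.95},
    {"tx":-0.07,"ty":0.15,"tz":0.003,"yaw":0,"grip":-0.95},
    {"tx":-0.07,"ty":0.15,"tz":0.05,"yaw":0,"grip":-0.95}
  ]
}}

```text
time: 6.18
tool_pos: [0.5611, -0.2896, 0.2482]
tool_rot: [3.136, 0.003, 1.47]
contact_force: [0.5, -0.3, -0.2]
opening: 0.0157
```

```bash
python3 go.py .561 -.290 .158 1.47;  python3 - <<'E'
from m import *
for n in("wrist",):
    p,h,X=cloud(n); cv2.imwrite(f"pics/{n}5.png",p[...,::-1])
p,h,X=cloud("top"); cv2.imwrite(f"pics/top5.png",p[...,::-1])
E
```

```text
tx -0.0002 ty -0.0006 tz 0.0902 yaw -0.0002  rows~1.4/0.0 | at [ 0.5611 -0.2896  0.2482] rot [3.1360e+00 2.9000e-03 1.4698e+00] t 6.17 F [ 0.5 -0.3 -0.2] open 0.0157
```

View pics/wrist5.png

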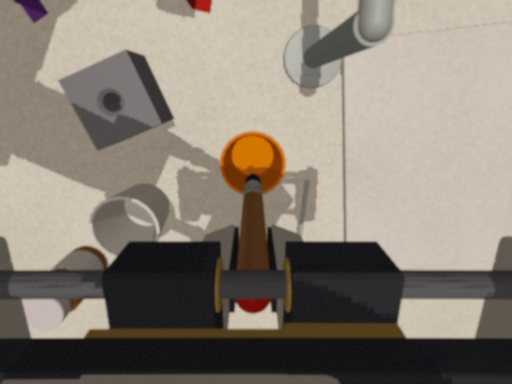

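The pot's opening at (252,163) is centred under the tuft at (253,183). Dipping now.

>>> {"method": "apply_moves", "body": {
  "plan": [
    {"tx":0,"ty":0,"tz":0.04,"yaw":0,"grip":-0.95},
    {"tx":0,"ty":0,"tz":0.09,"yaw":0,"grip":-0.95},
    {"tx":0,"ty":0,"tz":0.09,"yaw":0,"grip":-0.95},
    {"tx":0,"ty":0,"tz":0.09,"yaw":0,"grip":-0.95},
    {"tx":0,"ty":0,"tz":0.09,"yaw":0,"grip":-0.95},
    {"tx":0,"ty":0,"tz":0.03,"yaw":0,"grip":-0.95},
    {"tx":0,"ty":0,"tz":-0.03,"yaw":0,"grip":-0.95},
    {"tx":0,"ty":0,"tz":-0.05,"yaw":0,"grip":-0.95}
  ]
}}

```text
time: 7.28
tool_pos: [0.5612, -0.2896, 0.3033]
tool_rot: [3.132, 0.005, 1.47]
contact_force: [0.5, -0.2, -0.9]
opening: 0.0158
```

```bash
python3 go.py .43 .064 .297 1.47;  python3 - <<'E'
from fit import *
for n in("top","wrist"):
    p,h,X=cloud(n); cv2.imwrite(f"pics/{n}6.png",p[...,::-1])
    for nm,lo,hi,c in(("Y",15,28,(.431,.064)),("R",0,5,(.5025,-.069)),("G",60,90,(.481,.189))):
        try: r=crest(h,X,lo,hi,c); print(nm,*[np.round(v,4) for v in r])
        except Exception as e: print(nm,"x")
E
```

```text
tx 0.3386 ty -0.1662 tz 0.0031 yaw -0.0001  rows~6.0/0.0 | at [ 0.5612 -0.2896  0.3033] rot [3.1322 0.005  1.4699] t 7.28 F [ 0.5 -0.2 -0.9] open 0.0158
Y [0. 0.] [nan nan] [0. 0.] 0.0 0
R [ 0.5039 -0.069 ] [ 0.5023 -0.0694] [79.7 34.4] 74.6721 186
G [0.482 0.19 ] [0.4818 0.1906] [33.1 80.1] -85.1116 184
Y [0. 0.] [nan nan] [0. 0.] 0.0 0
R [ 0.494  -0.1065] [ 0.4963 -0.1063] [ 3.3 17.9] -5.7354 39
G [0. 0.] [nan nan] [0. 0.] 0.0 0fit.py:12: RuntimeWarning: Mean of empty slice.
  return np.array(c)/1000,P.mean(0),np.round(w,1),ang,near.sum()
  ret = um.true_divide(
```

View pics/top6.png

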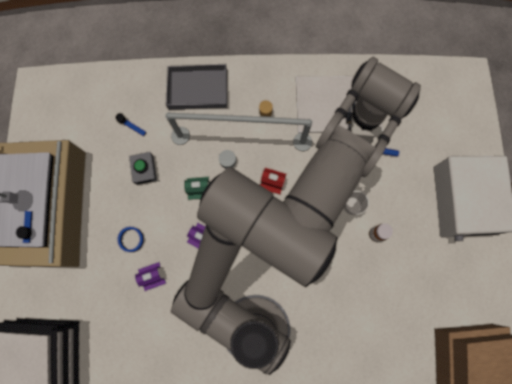

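The dip went cleanly and the pot stays upright. The arm hides yellow from the top camera; red (273,181) and green (196,188) are unmoved. I'll move over yellow.

>>> {"method": "apply_moves", "body": {
  "plan": [
    {"tx":0.339,"ty":-0.167,"tz":0.003,"yaw":0,"grip":-0.95},
    {"tx":0.339,"ty":-0.167,"tz":0.003,"yaw":0,"grip":-0.95},
    {"tx":0.339,"ty":-0.167,"tz":0.003,"yaw":0,"grip":-0.95},
    {"tx":0.339,"ty":-0.167,"tz":0.003,"yaw":0,"grip":-0.95},
    {"tx":0.339,"ty":-0.167,"tz":0.003,"yaw":0,"grip":-0.95},
    {"tx":0.339,"ty":-0.167,"tz":0.003,"yaw":0,"grip":-0.95},
    {"tx":0.339,"ty":-0.167,"tz":0.03,"yaw":0,"grip":-0.95},
    {"tx":0.339,"ty":-0.167,"tz":0.06,"yaw":0,"grip":-0.95}
  ]
}}

```text
time: 8.38
tool_pos: [0.4274, 0.0664, 0.2356]
tool_rot: [3.14, -0.0, 1.472]
contact_force: [0.1, 0.5, -0.3]
opening: 0.0151
```

```bash
python3 go.py .431 .065 .197 1.47;  python3 - <<'E'
from fit import *
for n in("wrist","scene"):
    p,h,X=cloud(n); cv2.imwrite(f"pics/{n}7.png",p[...,::-1])
    r=crest(h,X,15,28,(.431,.064)); print("Y",*[np.round(v,4) for v in r])
    for l in ("panel_yellow_mark","brush_tip"):
        for o in robot.tip_of(l,n)[:3]: print(n,l,o["confidence"],o["pixel"],atz(n,*o["pixel"],.064 if "pan" in l else .106).round(4))
E
```

```text
tx -0.0010 ty 0.0037 tz 0.0386 yaw 0.0023  rows~0.6/0.0 | at [0.4274 0.0664 0.2356] rot [ 3.1405e+00 -1.0000e-04  1.4723e+00] t 8.38 F [ 0.1  0.5 -0.3] open 0.0151
Y [0.4281 0.0648] [0.4305 0.0768] [80.  22.8] 85.1252 848
wrist panel_yellow_mark 0.83 [72.7, 125.2] [0.3102 0.1755 0.064 ]
wrist panel_yellow_mark 0.69 [174.0, 256.3] [0.428  0.0614 0.064 ]
wrist brush_tip 0.57 [176.9, 255.8] [0.4296 0.0687 0.106 ]
Y [0.4348 0.0639] [0.4366 0.0643] [80.6 37.2] 88.6817 251
scene panel_yellow_mark 0.92 [164.8, 231.0] [ 0.348  -0.0532  0.064 ]
scene panel_yellow_mark 0.9 [187.2, 266.0] [0.4233 0.0629 0.064 ]
scene panel_yellow_mark 0.75 [166.1, 311.6] [0.3058 0.1799 0.064 ]
scene brush_tip 0.43 [178.2, 267.8] [0.432  0.0674 0.106 ]
```

View pics/wrist7.png

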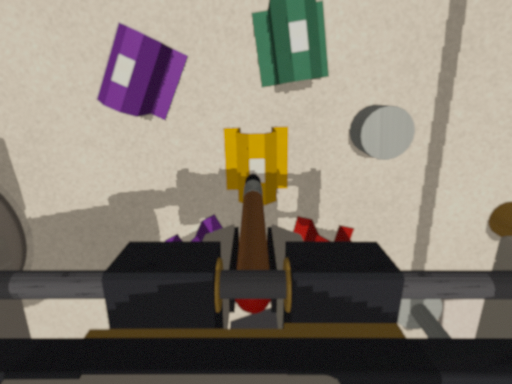

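The tuft tip (253,180) is over yellow's mark (257,165). Touching now.

>>> {"method": "apply_moves", "body": {
  "plan": [
    {"tx":-0.001,"ty":0.002,"tz":0.02,"yaw":0,"grip":-0.95},
    {"tx":-0.001,"ty":0.002,"tz":0.033,"yaw":0,"grip":-0.95},
    {"tx":-0.001,"ty":0.002,"tz":0.039,"yaw":0,"grip":-0.95},
    {"tx":-0.001,"ty":0.002,"tz":0.039,"yaw":0,"grip":-0.95},
    {"tx":-0.001,"ty":0.002,"tz":0.039,"yaw":0,"grip":-0.95}
  ]
}}

```text
time: 9.3
tool_pos: [0.4301, 0.064, 0.1978]
tool_rot: [3.141, -0.0, 1.47]
contact_force: [0.3, 0.2, 1.9]
opening: 0.0157
```

```bash
python3 go.py .503 -.069 .27 1.47;  python3 - <<'E'
from m import *
for n in("scene","wrist"):
    p,h,X=cloud(n); cv2.imwrite(f"pics/{n}8.png",cv2.resize(p[120:280,180:360,::-1],None,fx=4,fy=3.5,interpolation=cv2.INTER_NEAREST))
fs=[]
for i in range(6): fs.append(robot.observe()["contact_force"]); robot.read_camera("top")
print(np.round(fs,2),robot.observe()["tool_pos"])
E
```

```text
tx -0.1250 ty 0.0860 tz -0.0721 yaw -0.0001  rows~2.7/0.0 | at [0.4301 0.064  0.1978] rot [ 3.1408e+00 -1.0000e-04  1.4699e+00] t 9.3 F [0.3 0.2 1.9] open 0.0157
[[-0.09  0.31  1.9 ]
 [ 0.16 -1.34  0.83]
 [-0.5  -0.66  1.58]
 [-1.19 -0.01  0.47]
 [ 0.64 -0.75  1.39]
 [ 0.05 -0.85  1.3 ]] [0.43004249 0.06406246 0.19738764]
```

View pics/scene8.png

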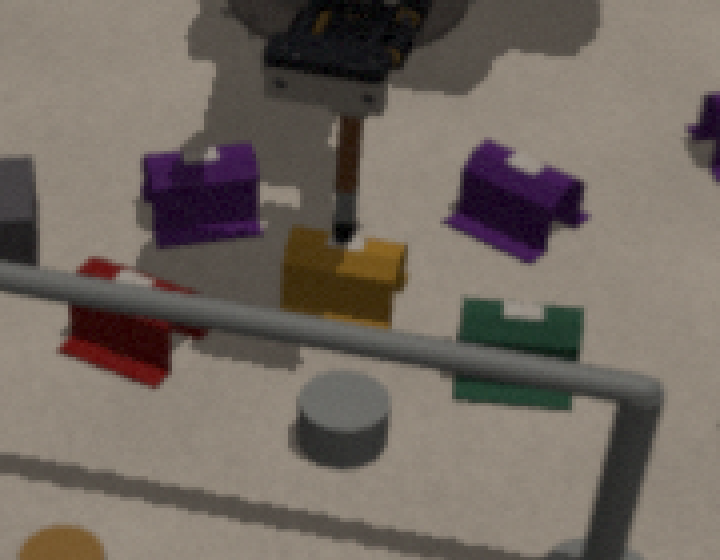

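View pics/wrist8.png

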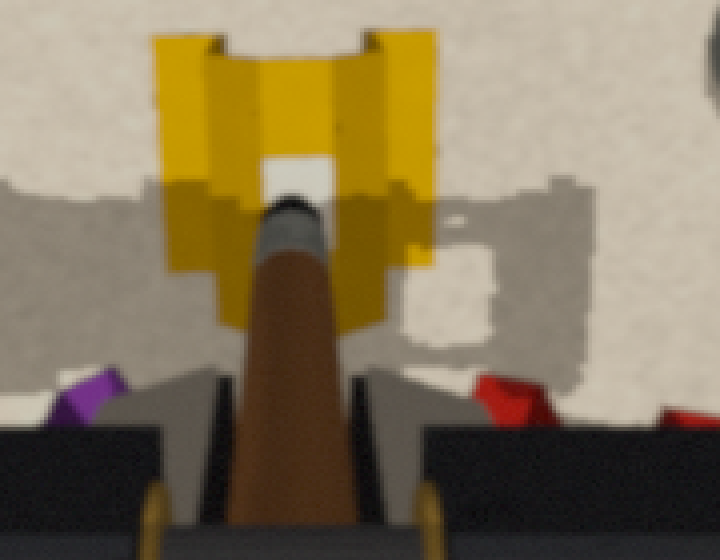

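The tuft rests on yellow's white mark in both views, and the mean upward force is about 1.2 N. Next is red.

>>> {"method": "apply_moves", "body": {
  "plan": [
    {"tx":0,"ty":0,"tz":-0.045,"yaw":0,"grip":-0.95},
    {"tx":-0.125,"ty":0.086,"tz":-0.055,"yaw":0,"grip":-0.95},
    {"tx":-0.125,"ty":0.086,"tz":-0.055,"yaw":0,"grip":-0.95},
    {"tx":-0.125,"ty":0.086,"tz":-0.055,"yaw":0,"grip":-0.95},
    {"tx":-0.125,"ty":0.086,"tz":-0.04,"yaw":0,"grip":-0.95},
    {"tx":-0.125,"ty":0.086,"tz":-0.04,"yaw":0,"grip":-0.95}
  ]
}}

```text
time: 10.45
tool_pos: [0.5021, -0.069, 0.236]
tool_rot: [-3.138, -0.001, 1.469]
contact_force: [-1.2, -0.0, -0.5]
opening: 0.0156
```

```bash
python3 go.py .503 -.069 .197 1.47;  python3 - <<'E'
from fit import *
for n in("wrist","scene"):
    p,h,X=cloud(n); cv2.imwrite(f"pics/{n}9.png",p[...,::-1])
    r=crest(h,X,0,5,(.5025,-.069)); print("R",*[np.round(v,4) for v in r])
    for l in ("panel_red_mark","brush_tip"):
        for o in robot.tip_of(l,n)[:3]: print(n,l,o["confidence"],o["pixel"],atz(n,*o["pixel"],.064 if "pan" in l else .106).round(4))
E
```

```text
tx 0.0000 ty 0.0010 tz 0.0390 yaw -0.0009  rows~0.6/0.0 | at [ 0.5021 -0.069   0.236 ] rot [-3.1384e+00 -9.0000e-04  1.4691e+00] t 10.45 F [-1.2 -0.  -0.5] open 0.0156
R [ 0.5052 -0.0685] [ 0.5074 -0.0582] [80.1 31.2] 72.3899 1423
wrist panel_red_mark 0.58 [168.2, 256.2] [ 0.5066 -0.0675  0.064 ]
wrist brush_tip 0.57 [179.8, 254.2] [ 0.5044 -0.0686  0.106 ]
wrist brush_tip 0.29 [12.7, 308.4] [0.5624 0.0682 0.106 ]
R [ 0.5007 -0.0684] [ 0.4972 -0.0779] [81.2 28.2] 70.9512 101
scene panel_red_mark 0.6 [201.3, 211.8] [ 0.5084 -0.0718  0.064 ]
scene panel_red_mark 0.39 [246.1, 264.4] [0.6353 0.0924 0.064 ]
scene brush_tip 0.58 [190.5, 213.3] [ 0.5095 -0.066   0.106 ]
```

View pics/wrist9.png

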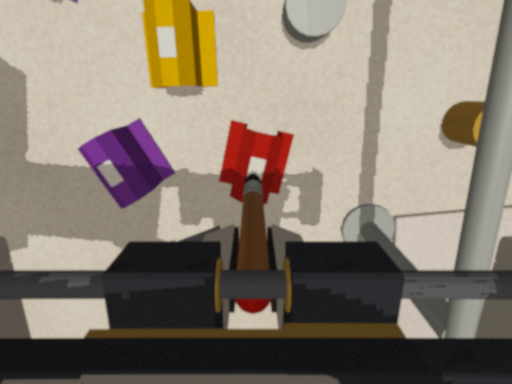

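The tuft (253,181) is over red's mark (257,167). Touching now.

>>> {"method": "apply_moves", "body": {
  "plan": [
    {"tx":0.001,"ty":0.002,"tz":0.02,"yaw":0,"grip":-0.95},
    {"tx":0.001,"ty":0.002,"tz":0.033,"yaw":0,"grip":-0.95},
    {"tx":0.001,"ty":0.002,"tz":0.04,"yaw":0,"grip":-0.95},
    {"tx":0.001,"ty":0.002,"tz":0.04,"yaw":0,"grip":-0.95},
    {"tx":0.001,"ty":0.002,"tz":0.04,"yaw":0,"grip":-0.95}
  ]
}}

```text
time: 11.38
tool_pos: [0.505, -0.0681, 0.1977]
tool_rot: [3.141, -0.0, 1.47]
contact_force: [-0.5, 0.6, 0.7]
opening: 0.0155
```

```bash
python3 - <<'E'
from m import *
p,h,X=cloud("wrist"); cv2.imwrite(f"pics/wrist10.png",cv2.resize(p[100:260,170:350,::-1],None,fx=4,fy=3.5,interpolation=cv2.INTER_NEAREST))
fs=[]
for i in range(8): fs.append(robot.observe()["contact_force"]); robot.read_camera("top")
print(np.mean(fs,0),robot.observe()["tool_pos"])
E
python3 go.py .481 .190 .27 1.47
```

```text
[-1.04428713  0.67854032  1.39228794] [ 0.50499927 -0.06817214  0.19733461]
tx 0.2544 ty -0.0499 tz -0.0727 yaw -0.0002  rows~4.3/0.0 | at [ 0.505  -0.0682  0.1973] rot [ 3.1415e+00 -1.0000e-04  1.4698e+00] t 11.82 F [ 0.2 -0.2  0. ] open 0.0152
```

View pics/wrist10.png

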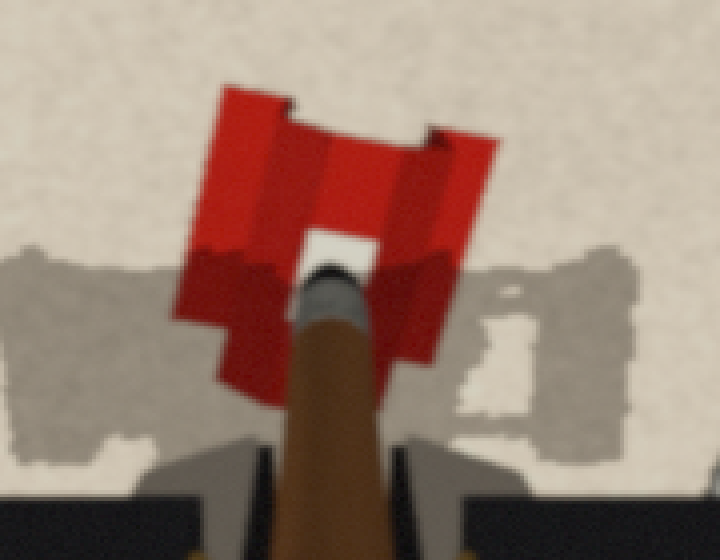

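Contact with red's mark is confirmed at about 1.4 N. Next is green.

>>> {"method": "apply_moves", "body": {
  "plan": [
    {"tx":0,"ty":0,"tz":-0.05,"yaw":0,"grip":-0.95},
    {"tx":0.254,"ty":-0.05,"tz":-0.055,"yaw":0,"grip":-0.95},
    {"tx":0.254,"ty":-0.05,"tz":-0.055,"yaw":0,"grip":-0.95},
    {"tx":0.254,"ty":-0.05,"tz":-0.055,"yaw":0,"grip":-0.95},
    {"tx":0.254,"ty":-0.05,"tz":-0.055,"yaw":0,"grip":-0.95},
    {"tx":0.254,"ty":-0.05,"tz":-0.055,"yaw":0,"grip":-0.95},
    {"tx":0.254,"ty":-0.05,"tz":-0.04,"yaw":0,"grip":-0.95},
    {"tx":0.254,"ty":-0.05,"tz":-0.04,"yaw":0,"grip":-0.95}
  ]
}}

```text
time: 12.82
tool_pos: [0.4803, 0.188, 0.2354]
tool_rot: [-3.138, 0.002, 1.468]
contact_force: [0.3, 0.0, -0.1]
opening: 0.0154
```

```bash
python3 go.py .481 .190 .197 1.47;  python3 - <<'E'
from fit import *
for n in("wrist","scene"):
    p,h,X=cloud(n); cv2.imwrite(f"pics/{n}11.png",p[...,::-1])
    r=crest(h,X,60,90,(.481,.19)); print("G",*[np.round(v,4) for v in r])
    for l in ("panel_green_mark","brush_tip"):
        for o in robot.tip_of(l,n)[:2]: print(n,l,o["confidence"],o["pixel"],atz(n,*o["pixel"],.064 if "pan" in l else .106).round(4))
E
```

```text
tx 0.0022 ty 0.0007 tz 0.0384 yaw -0.0018  rows~0.6/0.0 | at [0.4803 0.188  0.2354] rot [-3.1384e+00  1.6000e-03  1.4682e+00] t 12.82 F [ 0.3  0.  -0.1] open 0.0154
G [0.4848 0.1929] [0.4859 0.2003] [31.8 80. ] -86.8402 1580
wrist panel_green_mark 0.97 [164.4, 254.1] [0.483  0.1937 0.064 ]
wrist brush_tip 0.5 [178.3, 253.0] [0.4816 0.1899 0.106 ]
G [0.4898 0.192 ] [0.4891 0.1914] [34.1 79.6] -88.03 277
scene panel_green_mark 0.83 [208.1, 308.3] [0.4818 0.1863 0.064 ]
scene brush_tip 0.62 [197.9, 314.1] [0.484  0.1973 0.106 ]
scene brush_tip 0.29 [205.2, 264.5] [0.5366 0.0751 0.106 ]
```

View pics/wrist11.png

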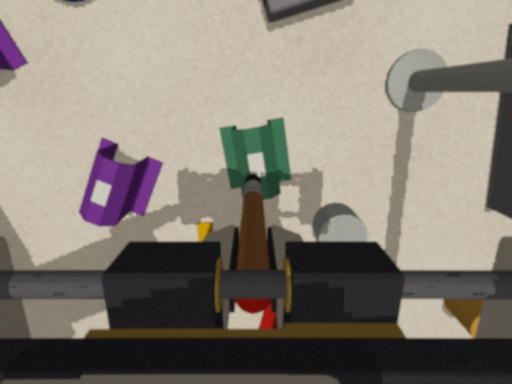

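The tuft (252,182) is over green's mark (256,162). Touching now.

>>> {"method": "apply_moves", "body": {
  "plan": [
    {"tx":0.003,"ty":0.003,"tz":0.02,"yaw":0,"grip":-0.95},
    {"tx":0.003,"ty":0.003,"tz":0.033,"yaw":0,"grip":-0.95},
    {"tx":0.003,"ty":0.003,"tz":0.039,"yaw":0,"grip":-0.95},
    {"tx":0.003,"ty":0.003,"tz":0.039,"yaw":0,"grip":-0.95},
    {"tx":0.003,"ty":0.003,"tz":0.039,"yaw":0,"grip":-0.95}
  ]
}}

```text
time: 13.75
tool_pos: [0.4841, 0.1922, 0.1988]
tool_rot: [3.141, -0.0, 1.47]
contact_force: [-0.5, -0.1, 1.0]
opening: 0.0155
```

```bash
python3 - <<'E'
from m import *
p,h,X=cloud("wrist"); cv2.imwrite(f"pics/wrist12.png",cv2.resize(p[100:260,170:350,::-1],None,fx=4,fy=3.5,interpolation=cv2.INTER_NEAREST))
p,h,X=cloud("top"); cv2.imwrite(f"pics/top12.png",p[...,::-1])
fs=[]
for i in range(8): fs.append(robot.observe()["contact_force"]); robot.read_camera("top")
print(np.mean(fs,0),robot.observe()["tool_pos"])
for n in("top","scene"):
    if n=="scene": p,h,X=cloud(n)
    z=X[...,2]
    for nm,c,zl in(("pot",(.56,-.29),.052),("beaker",(.41,-.345),.072)):
        s=(np.hypot(X[...,0]-c[0],X[...,1]-c[1])<.08)&(z>zl)&(z<zl+.02)
        if s.sum()>5:
            (cc,r)=cv2.minEnclosingCircle((X[s][:,:2]*1000).astype(np.float32)); print(n,nm,np.round(cc,1),round(r,1))
E
python3 go.py .409 -.345 .30 1.47
```

```text
[-0.96078902 -0.32847623  0.91785371] [0.48415214 0.19228159 0.19833554]
top pot [ 560.4 -290.7] 38.4
top beaker [ 407.8 -345.7] 39.7
scene pot [ 559.8 -289.3] 40.3
scene beaker [ 408.3 -342.4] 44.2
tx -0.5421 ty -0.0206 tz -0.1018 yaw -0.0002  rows~8.8/0.0 | at [0.4842 0.1923 0.1983] rot [ 3.1415e+00 -1.0000e-04  1.4698e+00] t 14.3 F [-1.1 -0.9  1. ] open 0.0154
```

View pics/wrist12.png

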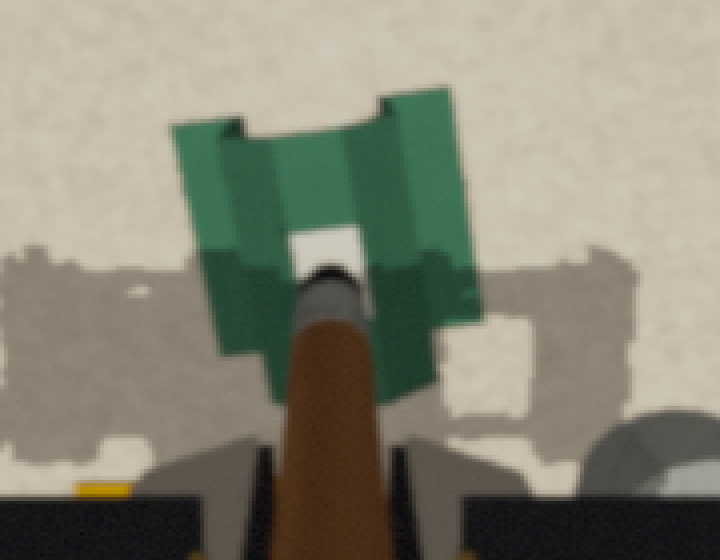

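View pics/top12.png

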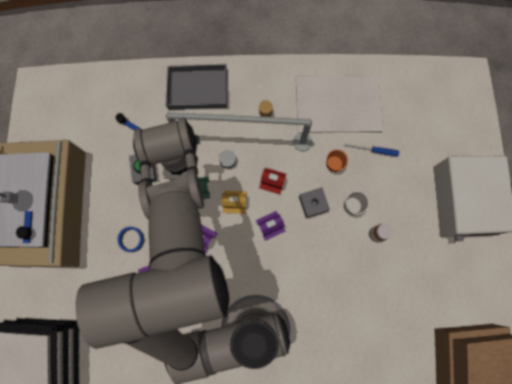

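Contact with green's mark is confirmed at about 0.9 N, and the pot and beaker are unmoved. Next I go to the beaker.

>>> {"method": "apply_moves", "body": {
  "plan": [
    {"tx":0,"ty":0,"tz":-0.05,"yaw":0,"grip":-0.95},
    {"tx":-0.542,"ty":-0.02,"tz":-0.1,"yaw":0,"grip":-0.95},
    {"tx":-0.542,"ty":-0.02,"tz":-0.1,"yaw":0,"grip":-0.95},
    {"tx":-0.542,"ty":-0.02,"tz":-0.1,"yaw":0,"grip":-0.95},
    {"tx":-0.542,"ty":-0.02,"tz":-0.1,"yaw":0,"grip":-0.95},
    {"tx":-0.542,"ty":-0.02,"tz":-0.1,"yaw":0,"grip":-0.95},
    {"tx":-0.542,"ty":-0.02,"tz":-0.1,"yaw":0,"grip":-0.95},
    {"tx":-0.542,"ty":-0.02,"tz":-0.1,"yaw":0,"grip":-0.95}
  ]
}}

```text
time: 15.3
tool_pos: [0.4239, -0.2413, 0.2887]
tool_rot: [3.14, 0.0, 1.47]
contact_force: [0.9, 0.1, -0.4]
opening: 0.0157
```

```bash
python3 go.py .408 -.345 .27 1.47
```

```text
tx -0.1047 ty -0.0054 tz 0.0187 yaw -0.0003  rows~1.7/0.0 | at [ 0.4239 -0.2413  0.2887] rot [3.1404e+00 2.0000e-04 1.4697e+00] t 15.3 F [ 0.9  0.1 -0.4] open 0.0157
```

>>> {"method": "apply_moves", "body": {
  "plan": [
    {"tx":-0.105,"ty":-0.005,"tz":0,"yaw":0,"grip":-0.95},
    {"tx":-0.105,"ty":-0.005,"tz":0,"yaw":0,"grip":-0.95},
    {"tx":-0.105,"ty":-0.005,"tz":0.02,"yaw":0,"grip":-0.95},
    {"tx":-0.105,"ty":-0.005,"tz":0.02,"yaw":0,"grip":-0.95}
  ]
}}

```text
time: 15.8
tool_pos: [0.408, -0.3431, 0.2668]
tool_rot: [-3.139, -0.003, 1.469]
contact_force: [0.4, -0.0, -0.7]
opening: 0.0152
```

```bash
python3 go.py .408 -.345 .165 1.47;  python3 - <<'E'
from m import *
p,h,X=cloud("wrist"); cv2.imwrite(f"pics/wrist13.png",p[...,::-1])
z=X[...,2]; s=(np.hypot(X[...,0]-.41,X[...,1]+.345)<.08)&(z>.076)&(z<.09)
print(cv2.minEnclosingCircle((X[s][:,:2]*1000).astype(np.float32)))
E
```

```text
tx -0.0022 ty 0.0004 tz 0.1018 yaw -0.0012  rows~1.6/0.0 | at [ 0.408  -0.3431  0.2668] rot [-3.1392e+00 -2.6000e-03  1.4688e+00] t 15.8 F [ 0.4 -0.  -0.7] open 0.0152
((410.5037536621094, -343.9172668457031), 39.57964324951172)
```

View pics/wrist13.png

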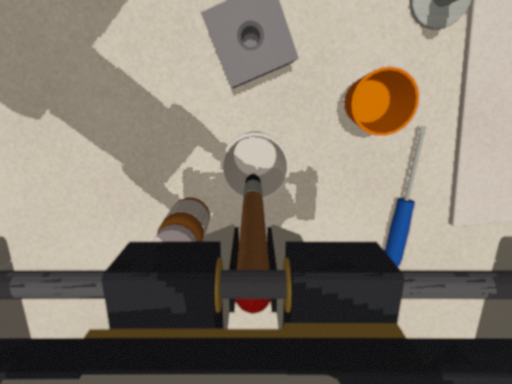

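The beaker is centred at (255,160) and measures (0.410, -0.344). Dipping now.

>>> {"method": "apply_moves", "body": {
  "plan": [
    {"tx":-0.001,"ty":0.001,"tz":0.04,"yaw":0,"grip":-0.95},
    {"tx":-0.001,"ty":0.001,"tz":0.1,"yaw":0,"grip":-0.95},
    {"tx":-0.001,"ty":0.001,"tz":0.1,"yaw":0,"grip":-0.95},
    {"tx":-0.001,"ty":0.001,"tz":0.1,"yaw":0,"grip":-0.95},
    {"tx":-0.001,"ty":0.001,"tz":0.1,"yaw":0,"grip":-0.95},
    {"tx":-0.001,"ty":0.001,"tz":0.04,"yaw":0,"grip":-0.95},
    {"tx":-0.001,"ty":0.001,"tz":-0.02,"yaw":0,"grip":-0.95},
    {"tx":-0.001,"ty":0.001,"tz":-0.02,"yaw":0,"grip":-0.95}
  ]
}}

```text
time: 16.85
tool_pos: [0.4114, -0.3462, 0.2956]
tool_rot: [3.131, 0.009, 1.47]
contact_force: [0.6, 0.2, -0.6]
opening: 0.0154
```

```bash
python3 go.py .418 -.205 .27 1.47
```

```text
tx 0.1413 ty -0.0079 tz 0.0242 yaw -0.0001  rows~2.3/0.0 | at [ 0.4114 -0.3462  0.2956] rot [3.1312 0.0093 1.4699] t 16.85 F [ 0.6  0.2 -0.6] open 0.0154
```

>>> {"method": "apply_moves", "body": {
  "plan": [
    {"tx":0.141,"ty":-0.008,"tz":0,"yaw":0,"grip":-0.95},
    {"tx":0.141,"ty":-0.008,"tz":0,"yaw":0,"grip":-0.95},
    {"tx":0.141,"ty":-0.008,"tz":0.02,"yaw":0,"grip":-0.95},
    {"tx":0.141,"ty":-0.008,"tz":0.06,"yaw":0,"grip":-0.95},
    {"tx":0.141,"ty":-0.008,"tz":0.076,"yaw":0,"grip":-0.95},
    {"tx":0.141,"ty":-0.008,"tz":0.076,"yaw":0,"grip":-0.95}
  ]
}}

```text
time: 17.6
tool_pos: [0.4153, -0.2027, 0.2118]
tool_rot: [-3.14, -0.001, 1.47]
contact_force: [-0.1, 0.4, -0.4]
opening: 0.0158
```

```bash
python3 go.py .418 -.205 .147 1.47;  python3 - <<'E'
from m import *
for n in("wrist","scene"):
    p,h,X=cloud(n); 
    if n=="wrist": cv2.imwrite(f"pics/{n}14.png",cv2.resize(p[100:260,170:350,::-1],None,fx=4,fy=3.5,interpolation=cv2.INTER_NEAREST))
    else: cv2.imwrite(f"pics/{n}14.png",cv2.resize(p[100:210,130:230,::-1],None,fx=5,fy=5,interpolation=cv2.INTER_NEAREST))
    z=X[...,2]
    for zl in (.085,.1,.12,.14,.16):
        s=(np.hypot(X[...,0]-.418,X[...,1]+.205)<.03)&(z>zl)&(z<zl+.02); 
        if s.sum(): print(n,zl,s.sum(),X[s].mean(0).round(4),X[s].min(0).round(4),X[s].max(0).round(4))
    s=(np.hypot(X[...,0]-.415,X[...,1]+.205)<.07)&(z>.055)&(z<.066); print("block",cv2.minAreaRect((X[s][:,:2]*1000).astype(np.float32)))
E
```

```text
tx -0.0021 ty 0.0031 tz 0.0648 yaw -0.0000  rows~1.0/0.0 | at [ 0.4153 -0.2027  0.2118] rot [-3.1399e+00 -1.1000e-03  1.4700e+00] t 17.6 F [-0.1  0.4 -0.4] open 0.0158
wrist 0.085 78 [ 0.416  -0.1984  0.0946] [ 0.4087 -0.2032  0.0852] [ 0.4226 -0.1966  0.1049]
wrist 0.1 96 [ 0.4162 -0.1981  0.1112] [ 0.4083 -0.2032  0.1002] [ 0.4231 -0.1962  0.1199]
wrist 0.12 141 [ 0.4161 -0.1984  0.1302] [ 0.4076 -0.2048  0.12  ] [ 0.4234 -0.1963  0.14  ]
wrist 0.14 174 [ 0.416  -0.1983  0.1505] [ 0.4075 -0.205   0.14  ] [ 0.4233 -0.1961  0.16  ]
wrist 0.16 234 [ 0.416  -0.1984  0.1706] [ 0.4076 -0.205   0.1601] [ 0.4234 -0.1962  0.1799]
block ((419.5272521972656, -206.35455322265625), (80.10697937011719, 80.54054260253906), 16.245098114013672)
scene 0.085 32 [ 0.4188 -0.2028  0.0951] [ 0.4118 -0.2115  0.0864] [ 0.4241 -0.1976  0.1049]
scene 0.1 27 [ 0.4193 -0.2025  0.1103] [ 0.4119 -0.2087  0.1007] [ 0.4241 -0.1976  0.1194]
scene 0.12 33 [ 0.4192 -0.203   0.1301] [ 0.4118 -0.2111  0.1207] [ 0.4247 -0.1964  0.1399]
scene 0.14 34 [ 0.4197 -0.2028  0.151 ] [ 0.412  -0.2115  0.1403] [ 0.4236 -0.1972  0.16  ]
scene 0.16 33 [ 0.4196 -0.2028  0.1711] [ 0.4124 -0.2127  0.1615] [ 0.4263 -0.1961  0.1795]
block ((418.27630615234375, -205.7901611328125), (86.95233154296875, 79.44120788574219), 17.087705612182617)
```

View pics/wrist14.png

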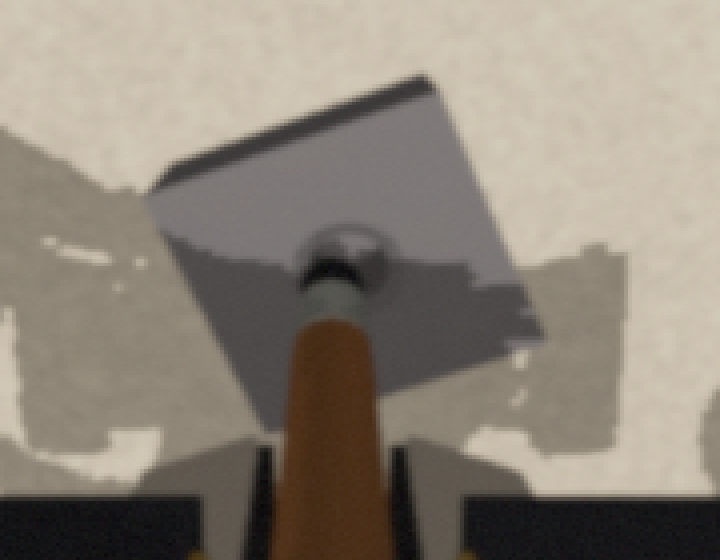

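View pics/scene14.png

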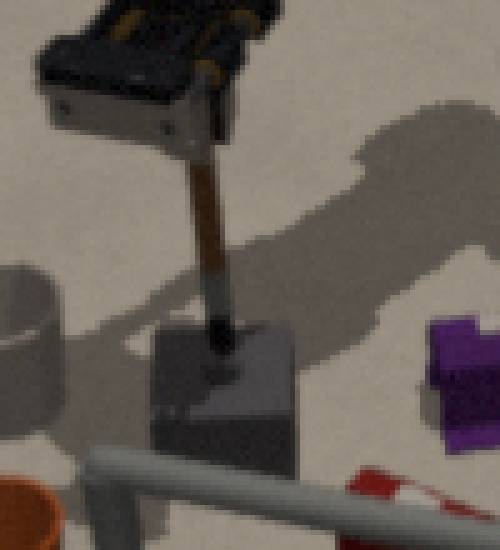

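In the wrist view the tuft (330,275) sits slightly left of the hole's centre (345,258). I'll correct by about 3.5 mm in x and 2 mm in y, then insert.

>>> {"method": "apply_moves", "body": {
  "plan": [
    {"tx":-0.0017,"ty":0.0035,"tz":0.0,"yaw":0,"grip":-0.95},
    {"tx":-0.0017,"ty":0.0035,"tz":0.01,"yaw":0,"grip":-0.95},
    {"tx":-0.0017,"ty":0.0035,"tz":0.025,"yaw":0,"grip":-0.95},
    {"tx":-0.0017,"ty":0.0035,"tz":0.04,"yaw":0,"grip":-0.95},
    {"tx":-0.0017,"ty":0.0035,"tz":0.055,"yaw":0,"grip":-0.95},
    {"tx":-0.0017,"ty":0.0035,"tz":0.063,"yaw":0,"grip":-0.95},
    {"tx":-0.0017,"ty":0.0035,"tz":0.063,"yaw":0,"grip":-0.95}
  ]
}}

```text
time: 18.58
tool_pos: [0.419, -0.2052, 0.149]
tool_rot: [-3.141, -0.001, 1.47]
contact_force: [-1.3, -0.2, -0.0]
opening: 0.0156
```

```bash
python3 go.py .418 -.205 .147 1.47;  python3 - <<'E'
from m import *
for n in("wrist","scene"):
    p,h,X=cloud(n); 
    if n=="wrist": cv2.imwrite(f"pics/{n}15.png",cv2.resize(p[100:260,170:350,::-1],None,fx=4,fy=3.5,interpolation=cv2.INTER_NEAREST))
    else: cv2.imwrite(f"pics/{n}15.png",cv2.resize(p[100:210,130:230,::-1],None,fx=5,fy=5,interpolation=cv2.INTER_NEAREST))
E
```

```text
tx 0.0001 ty -0.0010 tz 0.0020 yaw -0.0002  rows~0.0/0.0 | at [ 0.419  -0.2052  0.149 ] rot [-3.1408e+00 -5.0000e-04  1.4698e+00] t 18.57 F [-1.3 -0.2 -0. ] open 0.0156
```

View pics/scene15.png

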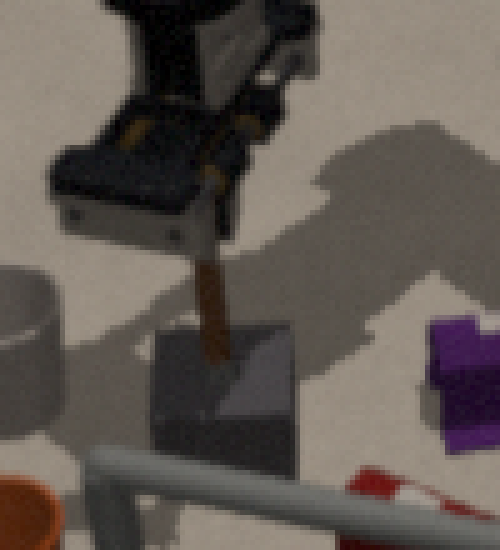

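The brush is in the hole. I'll release it and rise.

>>> {"method": "apply_moves", "body": {
  "plan": [
    {"tx":0,"ty":0,"tz":0.001,"yaw":0,"grip":-0.3},
    {"tx":0,"ty":0,"tz":0.001,"yaw":0,"grip":0},
    {"tx":0,"ty":0,"tz":0.001,"yaw":0,"grip":0.2},
    {"tx":0,"ty":0,"tz":-0.04,"yaw":0,"grip":0.2},
    {"tx":0,"ty":0,"tz":-0.1,"yaw":0,"grip":0.2},
    {"tx":0,"ty":0,"tz":-0.15,"yaw":0,"grip":0.2},
    {"tx":0,"ty":0,"tz":-0.15,"yaw":0,"grip":1}
  ]
}}

```text
time: 19.55
tool_pos: [0.4206, -0.2062, 0.3033]
tool_rot: [3.134, 0.004, 1.47]
contact_force: [-0.2, -0.1, -0.9]
opening: 0.0613
```

```bash
python3 go.py .504 -.069 .2 1.26;  python3 - <<'E'
from fit import *
for n in("wrist","scene"):
    p,h,X=cloud(n); cv2.imwrite(f"pics/{n}16.png",p[...,::-1])
    z=X[...,2]
    for zl in (.07,.13,.18):
        s=(np.hypot(X[...,0]-.418,X[...,1]+.205)<.03)&(z>zl)&(z<zl+.03); 
        if s.sum(): print(n,zl,s.sum(),X[s].mean(0).round(4),X[s].min(0).round(4),X[s].max(0).round(4))
    r=crest(h,X,0,5,(.504,-.069)); print("R",*[np.round(v,4) for v in r])
E
```

```text
tx 0.1454 ty 0.0684 tz 0.1033 yaw 0.2099  rows~3.1/1.1 | at [ 0.4206 -0.2062  0.3033] rot [3.134  0.0042 1.4699] t 19.55 F [-0.2 -0.1 -0.9] open 0.0613
wrist 0.07 61 [ 0.4181 -0.1992  0.0862] [ 0.4098 -0.2059  0.0705] [ 0.4253 -0.1972  0.0999]
wrist 0.13 98 [ 0.4184 -0.1994  0.146 ] [ 0.41   -0.2055  0.13  ] [ 0.4255 -0.1973  0.1599]
wrist 0.18 276 [ 0.4179 -0.2036  0.1916] [ 0.4102 -0.2125  0.18  ] [ 0.4256 -0.1975  0.1969]
R [ 0.5011 -0.0696] [ 0.5013 -0.07  ] [75.6 26.7] 70.9488 1404
scene 0.07 50 [ 0.4234 -0.2052  0.0861] [ 0.4124 -0.2145  0.0703] [ 0.4295 -0.1987  0.0999]
scene 0.13 51 [ 0.4236 -0.2052  0.1447] [ 0.4152 -0.2142  0.1302] [ 0.4299 -0.1991  0.1592]
scene 0.18 49 [ 0.4223 -0.2054  0.1913] [ 0.4139 -0.2128  0.1801] [ 0.4293 -0.1996  0.2044]
R [ 0.4971 -0.0687] [ 0.4972 -0.0782] [81.5 24.3] 81.0675 101
```

View pics/scene16.png

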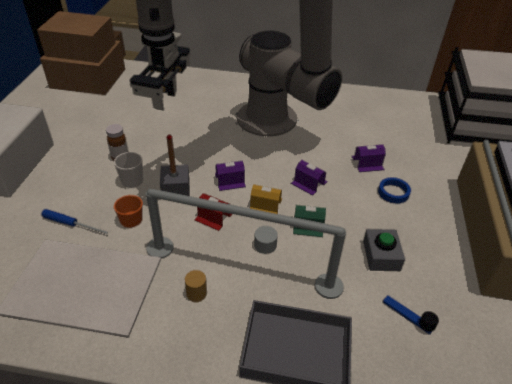

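View pics/wrist16.png

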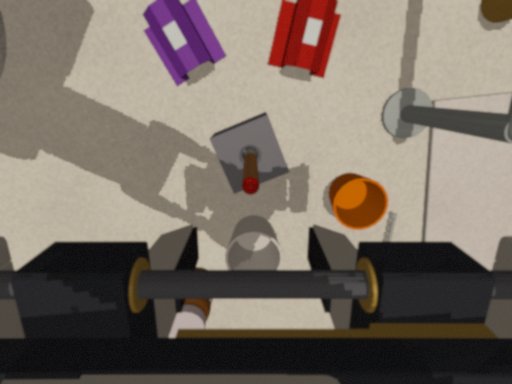

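The brush stands upright in its block again (scene 172,150), and all else is in place. Next I pick up the red panel.

>>> {"method": "apply_moves", "body": {
  "plan": [
    {"tx":0.145,"ty":0.068,"tz":0,"yaw":0.215,"grip":1},
    {"tx":0.145,"ty":0.068,"tz":0,"yaw":0.215,"grip":1},
    {"tx":0.145,"ty":0.068,"tz":0,"yaw":0.215,"grip":1},
    {"tx":0.145,"ty":0.068,"tz":0.05,"yaw":0.215,"grip":1},
    {"tx":0.145,"ty":0.068,"tz":0.1,"yaw":0.215,"grip":1},
    {"tx":0.145,"ty":0.068,"tz":0.15,"yaw":0.215,"grip":1},
    {"tx":0.145,"ty":0.068,"tz":0.15,"yaw":0.215,"grip":1}
  ]
}}

```text
time: 20.52
tool_pos: [0.4979, -0.0668, 0.145]
tool_rot: [-3.13, 0.0, 1.255]
contact_force: [-0.3, -0.2, 0.9]
opening: 0.0918
```

```bash
python3 go.py .5035 -.069 .014 1.257;  python3 - <<'E'
from fit import *
for n in("wrist","top","scene"):
    p,h,X=cloud(n); cv2.imwrite(f"pics/{n}17.png",p[...,::-1])
    r=crest(h,X,0,5,(.504,-.069),R=.055); print("R",*[np.round(v,4) for v in r])
E
```

```text
tx -0.0003 ty 0.0074 tz 0.1310 yaw -0.0022  rows~2.1/0.0 | at [ 0.4979 -0.0668  0.145 ] rot [-3.1303e+00  3.0000e-04  1.2548e+00] t 20.52 F [-0.3 -0.2  0.9] open 0.0918
R [ 0.5072 -0.0699] [ 0.5077 -0.0676] [80.8 35.7] 71.6357 3825
R [0. 0.] [nan nan] [0. 0.] 0.0 0
R [ 0.4983 -0.0684] [ 0.4978 -0.0777] [81.1 21.9] 82.9374 101fit.py:12: RuntimeWarning: Mean of empty slice.
  return np.array(c)/1000,P.mean(0),np.round(w,1),ang,near.sum()
  ret = um.true_divide(
```

View pics/wrist17.png

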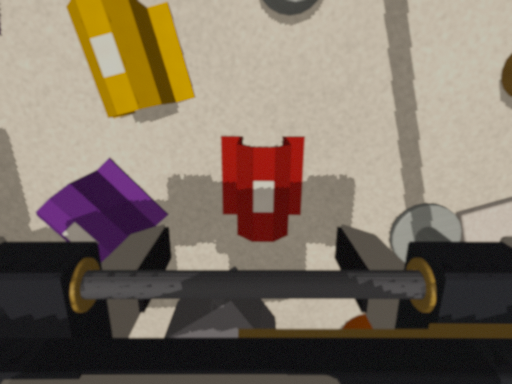

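The red panel is at (263,190), aligned with the fingers and about 8 mm off centre. I'll correct that, descend and grip.

>>> {"method": "apply_moves", "body": {
  "plan": [
    {"tx":-0.001,"ty":0.0085,"tz":0.05,"yaw":0,"grip":1},
    {"tx":-0.001,"ty":0.0085,"tz":0.1,"yaw":0,"grip":1},
    {"tx":-0.001,"ty":0.0085,"tz":0.13,"yaw":0,"grip":1},
    {"tx":-0.001,"ty":0.0085,"tz":0.13,"yaw":0,"grip":1},
    {"tx":-0.001,"ty":0.0085,"tz":0.13,"yaw":0,"grip":-0.6},
    {"tx":-0.001,"ty":0.0085,"tz":0.13,"yaw":0,"grip":-0.6},
    {"tx":-0.001,"ty":0.0085,"tz":0.13,"yaw":0,"grip":-0.6},
    {"tx":-0.001,"ty":0.0085,"tz":0.13,"yaw":0,"grip":-0.6}
  ],
  "force": 25
}}

```text
time: 21.68
tool_pos: [0.5095, -0.0715, 0.02]
tool_rot: [3.141, -0.0, 1.255]
contact_force: [0.5, 0.3, 0.1]
opening: 0.0564
```

```bash
python3 go.py .5 -.092 .29 1.498; python3 - <<'E'
from fit import *
p,h,X=cloud("wrist"); cv2.imwrite(f"pics/wrist18.png",p[...,::-1])
E
```

```text
tx -0.0224 ty -0.0024 tz -0.2700 yaw -0.2432  rows~4.3/1.3 | at [ 0.5095 -0.0715  0.02  ] rot [ 3.1406e+00 -1.0000e-04  1.2548e+00] t 21.68 F [0.5 0.3 0.1] open 0.0564
```

View pics/wrist18.png

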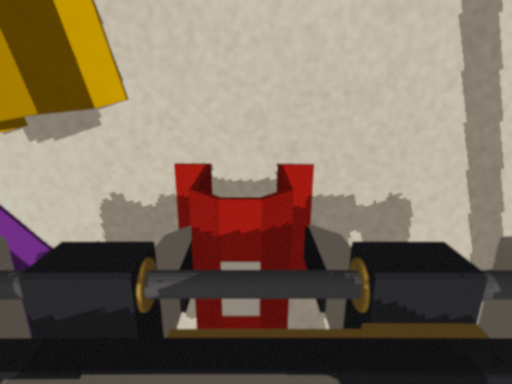

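The fingers straddle red (240,240) but have not finished closing at 56 mm. I'll continue closing and lower a little.

>>> {"method": "apply_moves", "body": {
  "plan": [
    {"tx":0,"ty":0,"tz":0.004,"yaw":0,"grip":-0.6},
    {"tx":0,"ty":0,"tz":0.004,"yaw":0,"grip":-0.6},
    {"tx":0,"ty":0,"tz":0.004,"yaw":0,"grip":-0.6},
    {"tx":0,"ty":0,"tz":0.004,"yaw":0,"grip":-0.6}
  ]
}}

```text
time: 22.22
tool_pos: [0.5092, -0.0714, 0.0159]
tool_rot: [3.141, -0.0, 1.255]
contact_force: [-2.2, 0.8, 9.0]
opening: 0.0442
```

```bash
python3 go.py .5 -.092 .29 1.498; python3 - <<'E'
from fit import *
p,h,X=cloud("wrist"); cv2.imwrite(f"pics/wrist19.png",p[...,::-1])
E
```

```text
tx -0.0224 ty -0.0023 tz -0.2741 yaw -0.2432  rows~4.4/1.3 | at [ 0.5092 -0.0714  0.0159] rot [ 3.1413e+00 -1.0000e-04  1.2548e+00] t 22.23 F [-2.2  0.8  9. ] open 0.0442
```

View pics/wrist19.png

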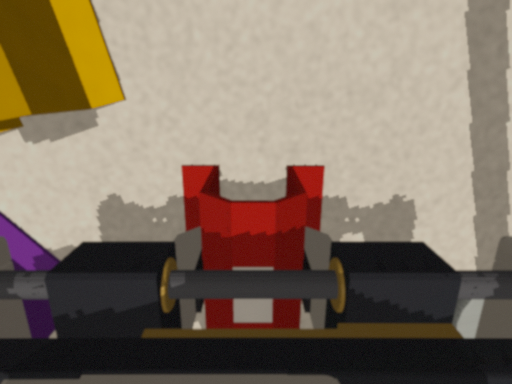

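Red is gripped at 44 mm. Lifting it now.

>>> {"method": "apply_moves", "body": {
  "plan": [
    {"tx":0,"ty":0,"tz":-0.04,"yaw":0,"grip":-0.6},
    {"tx":0,"ty":0,"tz":-0.1,"yaw":0,"grip":-0.6},
    {"tx":0,"ty":0,"tz":-0.16,"yaw":0,"grip":-0.6},
    {"tx":0,"ty":0,"tz":-0.22,"yaw":-0.1,"grip":-0.6},
    {"tx":-0.022,"ty":-0.002,"tz":-0.27,"yaw":-0.243,"grip":-0.6},
    {"tx":-0.022,"ty":-0.002,"tz":-0.27,"yaw":-0.243,"grip":-0.6},
    {"tx":-0.022,"ty":-0.002,"tz":-0.27,"yaw":-0.243,"grip":-0.6}
  ]
}}

```text
time: 23.15
tool_pos: [0.5, -0.0915, 0.2842]
tool_rot: [-3.14, -0.001, 1.496]
contact_force: [0.1, 0.3, -1.7]
opening: 0.0439
```

```bash
python3 go.py .6515 -.092 .29 1.498; python3 - <<'E'
from fit import *
p,h,X=cloud("scene"); cv2.imwrite(f"pics/scene20.png",p[...,::-1])
p,h,X=cloud("wrist"); cv2.imwrite(f"pics/wrist20.png",p[...,::-1])
z=X[...,2]
s=(z>.19)&(z<.225)&(X[...,0]>.62)&(X[...,0]<.72)&(X[...,1]<.2)
P=X[s]; top=P[P[:,2]>.207]
k=np.polyfit(top[:,1],top[:,0],1); print("rail x=%.4f+%.4f y"%(k[1],k[0]),P[:,2].max(),len(top),P.min(0),P.max(0))
E
```

```text
tx 0.0108 ty 0.1512 tz -0.0060 yaw -0.0016  rows~2.4/0.0 | at [ 0.5    -0.0915  0.2842] rot [-3.1399e+00 -7.0000e-04  1.4964e+00] t 23.15 F [ 0.1  0.3 -1.7] open 0.0439
rail x=0.6573+0.0693 y 0.21089610570818113 3851 [ 0.63708341 -0.15368247  0.1926754 ] [0.66854753 0.03814492 0.21089611]
```

View pics/wrist20.png

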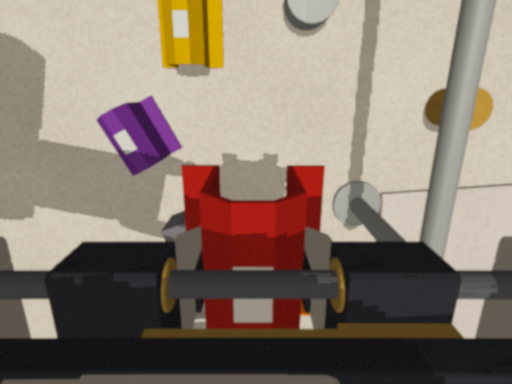

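View pics/scene20.png

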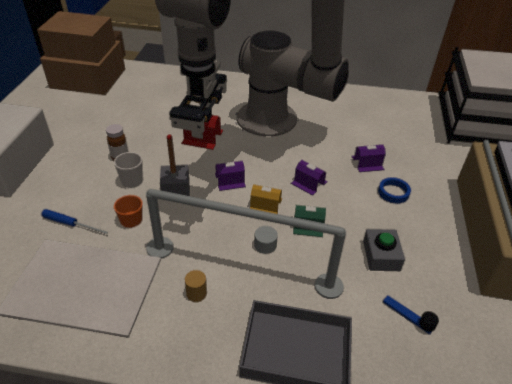

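Red is held level, as the wrist view shows. Next I move over the bar at the far slot.

>>> {"method": "apply_moves", "body": {
  "plan": [
    {"tx":0.011,"ty":0.152,"tz":-0.005,"yaw":-0.002,"grip":-0.6},
    {"tx":0.011,"ty":0.152,"tz":-0.005,"yaw":-0.002,"grip":-0.6},
    {"tx":0.011,"ty":0.152,"tz":-0.005,"yaw":-0.002,"grip":-0.6},
    {"tx":0.011,"ty":0.152,"tz":-0.005,"yaw":-0.002,"grip":-0.6},
    {"tx":0.011,"ty":0.152,"tz":0.025,"yaw":-0.002,"grip":-0.6},
    {"tx":0.011,"ty":0.152,"tz":0.025,"yaw":-0.002,"grip":-0.6}
  ]
}}

```text
time: 24.0
tool_pos: [0.6507, -0.0913, 0.2572]
tool_rot: [-3.134, -0.001, 1.5]
contact_force: [-0.2, -1.0, -0.5]
opening: 0.0438
```

```bash
python3 go.py .652 -.092 .166 1.498; python3 - <<'E'
from fit import *
p,h,X=cloud("wrist"); cv2.imwrite(f"pics/wrist21.png",p[...,::-1])
z=X[...,2]
s=(z>.19)&(z<.225)&(X[...,0]>.62)&(X[...,0]<.72)&(X[...,1]<.2)&(X[...,1]>-.03)
P=X[s]; top=P[P[:,2]>.207]
k=np.polyfit(top[:,1],top[:,0],1); print("rail x=%.4f+%.4f y"%(k[1],k[0]),P[:,2].max(),len(top),P.min(0),P.max(0))
E
```

```text
tx -0.0008 ty 0.0020 tz 0.0912 yaw 0.0017  rows~1.5/0.0 | at [ 0.6507 -0.0913  0.2572] rot [-3.1343e+00 -1.4000e-03  1.4997e+00] t 24.0 F [-0.2 -1.  -0.5] open 0.0438
rail x=0.6594+0.0747 y 0.21368311664987322 3116 [ 0.64781775 -0.02996893  0.20013735] [0.67208287 0.04139763 0.21368312]
```

View pics/wrist21.png

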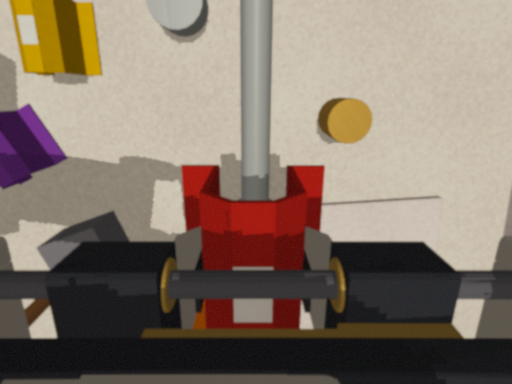

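The bar (256,100) runs into the centre of the panel's channel (253). Lowering now.

>>> {"method": "apply_moves", "body": {
  "plan": [
    {"tx":0,"ty":0.002,"tz":0.04,"yaw":0,"grip":-0.6},
    {"tx":0,"ty":0.002,"tz":0.07,"yaw":0,"grip":-0.6},
    {"tx":0,"ty":0.002,"tz":0.085,"yaw":0,"grip":-0.6},
    {"tx":0,"ty":0.002,"tz":0.09,"yaw":0,"grip":-0.6},
    {"tx":0,"ty":0.002,"tz":0.09,"yaw":0,"grip":-0.6}
  ]
}}

```text
time: 24.68
tool_pos: [0.6553, -0.0921, 0.1716]
tool_rot: [3.14, 0.0, 1.5]
contact_force: [0.0, -0.6, -2.0]
opening: 0.0435
```

```bash
python3 go.py .652 -.092 .166 1.498; python3 - <<'E'
from fit import *
p,h,X=cloud("wrist"); cv2.imwrite(f"pics/wrist22.png",p[...,::-1])
p,h,X=cloud("scene"); cv2.imwrite(f"pics/scene22.png",cv2.resize(p[130:270,120:300,::-1],None,fx=4,fy=4,interpolation=cv2.INTER_NEAREST))
E
```

```text
tx -0.0001 ty -0.0033 tz 0.0056 yaw 0.0018  rows~0.1/0.0 | at [ 0.6553 -0.0921  0.1716] rot [3.1399e+00 2.0000e-04 1.4998e+00] t 24.68 F [ 0.  -0.6 -2. ] open 0.0435
```

View pics/scene22.png

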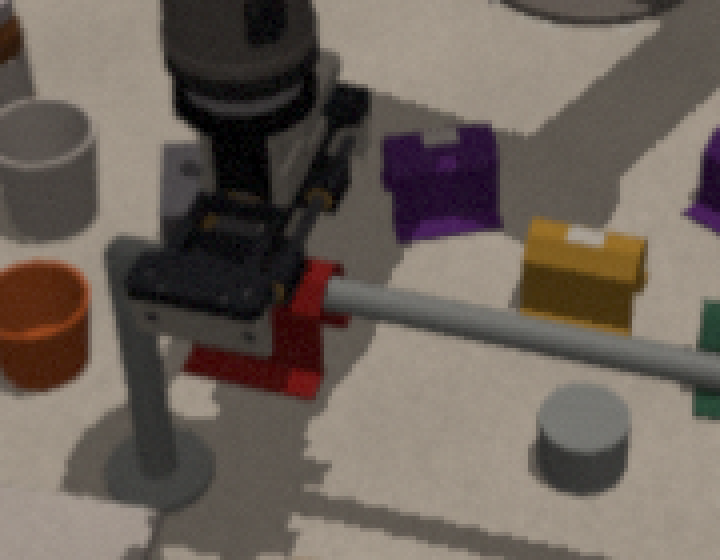

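>>> {"method": "apply_moves", "body": {
  "plan": [
    {"tx":0,"ty":-0.002,"tz":0.004,"yaw":0,"grip":-0.6},
    {"tx":0,"ty":-0.002,"tz":0.006,"yaw":0,"grip":-0.6},
    {"tx":0,"ty":-0.002,"tz":0.006,"yaw":0,"grip":-0.6},
    {"tx":0,"ty":-0.002,"tz":0.006,"yaw":0,"grip":-0.6}
  ]
}}

```text
time: 25.28
tool_pos: [0.6527, -0.0918, 0.1649]
tool_rot: [3.141, 0.0, 1.5]
contact_force: [-1.6, 0.8, 3.7]
opening: 0.044
```

```bash
python3 - <<'E'
from m import *
fs=[]
for i in range(6): fs.append(robot.observe()["contact_force"]); robot.read_camera("top")
print(np.mean(fs,0),robot.observe()["tool_pos"])
E
```

```text
[-3.33102816  0.55562292  4.65975194] [ 0.65275247 -0.09184923  0.16487873]
```

The upward force of about 4.7 N shows red resting on the bar. Releasing and rising.

>>> {"method": "apply_moves", "body": {
  "plan": [
    {"tx":0,"ty":0,"tz":0,"yaw":0,"grip":0.2},
    {"tx":0,"ty":0,"tz":0,"yaw":0,"grip":0.5},
    {"tx":0,"ty":0,"tz":0,"yaw":0,"grip":0.7},
    {"tx":0,"ty":0,"tz":0,"yaw":0,"grip":0.7},
    {"tx":0,"ty":0,"tz":-0.05,"yaw":0,"grip":0.7},
    {"tx":0,"ty":0,"tz":-0.11,"yaw":0,"grip":0.7},
    {"tx":0,"ty":0,"tz":-0.15,"yaw":0,"grip":0.7}
  ]
}}

```text
time: 26.45
tool_pos: [0.6532, -0.0919, 0.3178]
tool_rot: [3.138, 0.001, 1.5]
contact_force: [0.1, 0.8, 1.7]
opening: 0.0782
```

```bash
python3 go.py .4295 .065 .15 1.484; python3 - <<'E'
from fit import *
p,h,X=cloud("scene"); cv2.imwrite(f"pics/scene23.png",cv2.resize(p[130:300,120:350,::-1],None,fx=3.4,fy=3.4,interpolation=cv2.INTER_NEAREST))
r=crest(h,X,15,28,(.43,.065)); print("Y",*[np.round(v,4) for v in r])
p,h,X=cloud("wrist"); cv2.imwrite(f"pics/wrist23.png",p[...,::-1])
r=crest(h,X,15,28,(.43,.065)); print("Y",*[np.round(v,4) for v in r])
p,h,X=cloud("top"); 
r=crest(h,X,15,28,(.43,.065)); print("Y",*[np.round(v,4) for v in r])
r=crest(h,X,0,5,(.653,-.092),zlo=.205,zhi=.225); print("Rhung",*[np.round(v,4) for v in r])
E
```

```text
tx 0.1408 ty -0.2349 tz 0.1668 yaw 0.0159  rows~5.1/0.1 | at [ 0.6532 -0.0919  0.3178] rot [3.1379e+00 6.0000e-04 1.4999e+00] t 26.45 F [0.1 0.8 1.7] open 0.0782
Y [0.4352 0.064 ] [0.4367 0.0642] [80.2 37.2] 88.3233 248
Y [0.4328 0.065 ] [0.4328 0.0662] [80.  24.9] 85.0663 1380
Y [0. 0.] [nan nan] [0. 0.] 0.0 0
Rhung [0. 0.] [nan nan] [0. 0.] 0.0 0fit.py:12: RuntimeWarning: Mean of empty slice.
  return np.array(c)/1000,P.mean(0),np.round(w,1),ang,near.sum()
  ret = um.true_divide(
```

View pics/scene23.png

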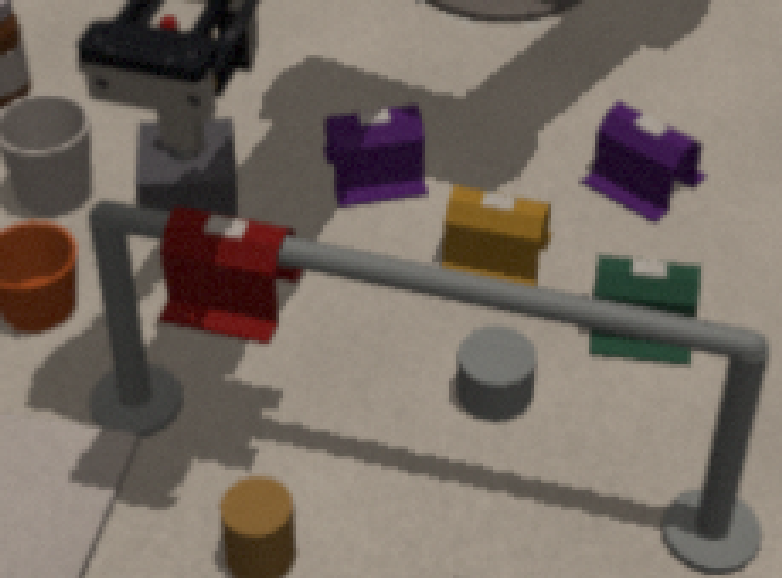

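View pics/wrist23.png

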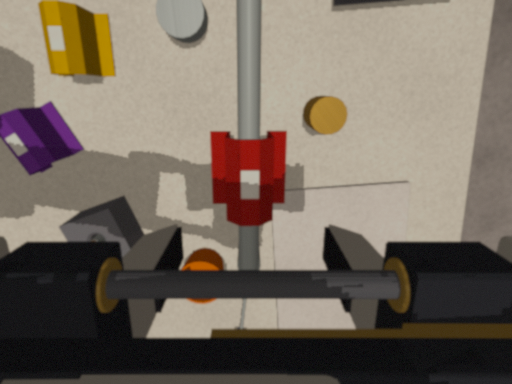

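Red hangs evenly on the bar (scene crop 225,270; wrist 249,180). Next is yellow.

>>> {"method": "apply_moves", "body": {
  "plan": [
    {"tx":0.141,"ty":-0.235,"tz":0,"yaw":0.012,"grip":1},
    {"tx":0.141,"ty":-0.235,"tz":0,"yaw":0.012,"grip":1},
    {"tx":0.141,"ty":-0.235,"tz":0,"yaw":0.012,"grip":1},
    {"tx":0.141,"ty":-0.235,"tz":0,"yaw":0.012,"grip":1},
    {"tx":0.141,"ty":-0.235,"tz":0.05,"yaw":0.012,"grip":1},
    {"tx":0.141,"ty":-0.235,"tz":0.1,"yaw":0.012,"grip":1},
    {"tx":0.141,"ty":-0.235,"tz":0.167,"yaw":0.012,"grip":1},
    {"tx":0.141,"ty":-0.235,"tz":0.167,"yaw":0.012,"grip":1}
  ]
}}

```text
time: 27.6
tool_pos: [0.4247, 0.0656, 0.1437]
tool_rot: [-3.131, 0.001, 1.488]
contact_force: [-0.1, 0.5, 0.7]
opening: 0.0917
```

```bash
python3 go.py .430 .065 .016 1.487;  python3 - <<'E'
from fit import *
p,h,X=cloud("wrist"); cv2.imwrite(f"pics/wrist24.png",p[...,::-1])
r=crest(h,X,15,28,(.43,.065)); print("Y",*[np.round(v,4) for v in r])
E
```

```text
tx -0.0001 ty 0.0067 tz 0.1277 yaw 0.0009  rows~2.0/0.0 | at [0.4247 0.0656 0.1437] rot [-3.1310e+00  5.0000e-04  1.4879e+00] t 27.6 F [-0.1  0.5  0.7] open 0.0917
Y [0.4341 0.0648] [0.4343 0.0671] [80.7 35.1] 85.9882 3690
```

View pics/wrist24.png

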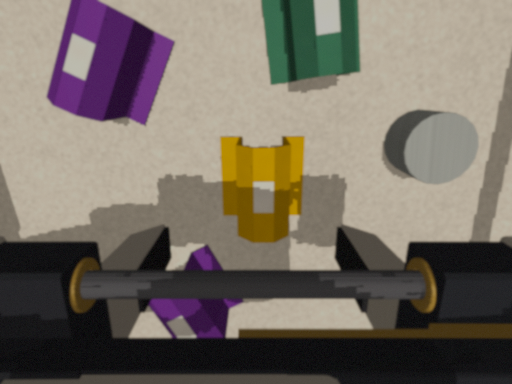

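Yellow is at (263,190), aligned. Descending and gripping.

>>> {"method": "apply_moves", "body": {
  "plan": [
    {"tx":0,"ty":0.005,"tz":0.05,"yaw":0,"grip":1},
    {"tx":0,"ty":0.005,"tz":0.1,"yaw":0,"grip":1},
    {"tx":0,"ty":0.005,"tz":0.132,"yaw":0,"grip":0.5},
    {"tx":0,"ty":0.005,"tz":0.132,"yaw":0,"grip":0.2},
    {"tx":0,"ty":0.005,"tz":0.132,"yaw":0,"grip":0.2}
  ],
  "force": 25
}}

```text
time: 28.28
tool_pos: [0.4353, 0.065, 0.0174]
tool_rot: [3.138, -0.0, 1.488]
contact_force: [-0.3, -0.2, 0.4]
opening: 0.0664
```

```bash
python3 go.py .432 .065 .016 1.487
```

```text
tx -0.0003 ty -0.0033 tz 0.0014 yaw 0.0008  rows~0.1/0.0 | at [0.4353 0.065  0.0174] rot [ 3.1381e+00 -3.0000e-04  1.4878e+00] t 28.27 F [-0.3 -0.2  0.4] open 0.0664
```

>>> {"method": "apply_moves", "body": {
  "plan": [
    {"tx":0,"ty":-0.002,"tz":0.001,"yaw":0,"grip":-0.6},
    {"tx":0,"ty":-0.002,"tz":0.001,"yaw":0,"grip":-0.6},
    {"tx":0,"ty":-0.002,"tz":0.001,"yaw":0,"grip":-0.6},
    {"tx":0,"ty":-0.002,"tz":0.001,"yaw":0,"grip":-0.6},
    {"tx":0,"ty":-0.002,"tz":0.001,"yaw":0,"grip":-0.6}
  ]
}}

```text
time: 28.9
tool_pos: [0.4319, 0.0652, 0.0153]
tool_rot: [3.14, -0.0, 1.488]
contact_force: [-0.8, 0.0, 7.9]
opening: 0.044
```

```bash
python3 go.py .48 .038 .29 1.498; python3 - <<'E'
from fit import *
p,h,X=cloud("wrist"); cv2.imwrite(f"pics/wrist25.png",p[...,::-1])
E
```

```text
tx -0.0231 ty 0.0506 tz -0.2746 yaw -0.0100  rows~4.5/0.1 | at [0.4319 0.0652 0.0153] rot [ 3.1402e+00 -1.0000e-04  1.4880e+00] t 28.9 F [-0.8  0.   7.9] open 0.044
```

View pics/wrist25.png

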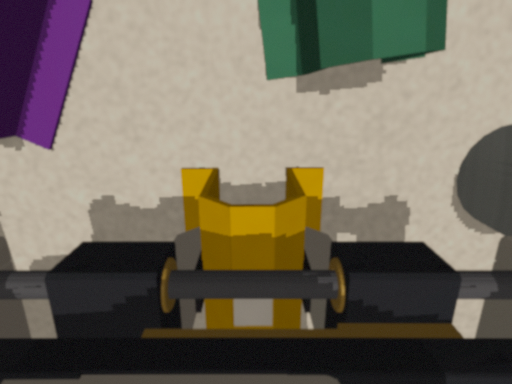

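Yellow is gripped at 44 mm and centred. I'll lift it and then carry it to the bar.

>>> {"method": "apply_moves", "body": {
  "plan": [
    {"tx":0,"ty":0,"tz":-0.04,"yaw":0,"grip":-0.6},
    {"tx":0,"ty":0,"tz":-0.1,"yaw":0,"grip":-0.6},
    {"tx":0,"ty":0,"tz":-0.16,"yaw":0,"grip":-0.6},
    {"tx":0,"ty":0,"tz":-0.22,"yaw":0,"grip":-0.6},
    {"tx":-0.023,"ty":0.05,"tz":-0.275,"yaw":-0.01,"grip":-0.6},
    {"tx":-0.023,"ty":0.05,"tz":-0.275,"yaw":-0.01,"grip":-0.6},
    {"tx":-0.023,"ty":0.05,"tz":-0.275,"yaw":-0.01,"grip":-0.6}
  ]
}}

```text
time: 29.82
tool_pos: [0.4797, 0.0378, 0.29]
tool_rot: [3.14, -0.0, 1.497]
contact_force: [-0.8, -0.7, -1.4]
opening: 0.0439
```

```bash
python3 go.py .661 .038 .26 1.498; python3 - <<'E'
from fit import *
p,h,X=cloud("scene"); cv2.imwrite(f"pics/scene26.png",p[...,::-1])
E
```

```text
tx 0.0136 ty 0.1807 tz 0.0302 yaw -0.0010  rows~2.9/0.0 | at [0.4797 0.0378 0.29  ] rot [ 3.1403e+00 -1.0000e-04  1.4970e+00] t 29.82 F [-0.8 -0.7 -1.4] open 0.0439
```

View pics/scene26.png

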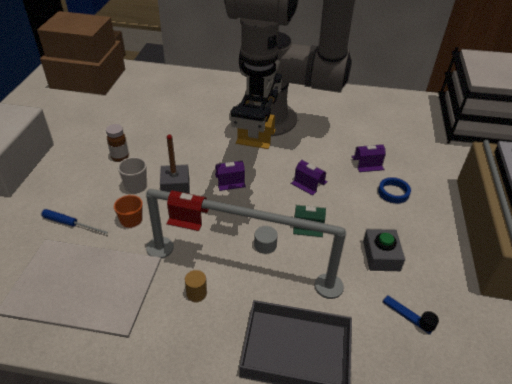

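Yellow is held. The scene also shows the beaker nudged a little, to (133,176), but still upright. Next I move over the bar.

>>> {"method": "apply_moves", "body": {
  "plan": [
    {"tx":0.013,"ty":0.181,"tz":0,"yaw":-0.001,"grip":-0.6},
    {"tx":0.013,"ty":0.181,"tz":0,"yaw":-0.001,"grip":-0.6},
    {"tx":0.013,"ty":0.181,"tz":0,"yaw":-0.001,"grip":-0.6},
    {"tx":0.013,"ty":0.181,"tz":0,"yaw":-0.001,"grip":-0.6},
    {"tx":0.013,"ty":0.181,"tz":0.03,"yaw":-0.001,"grip":-0.6},
    {"tx":0.013,"ty":0.181,"tz":0.03,"yaw":-0.001,"grip":-0.6},
    {"tx":0.013,"ty":0.181,"tz":0.03,"yaw":-0.001,"grip":-0.6}
  ]
}}

```text
time: 30.75
tool_pos: [0.6602, 0.0382, 0.2607]
tool_rot: [3.141, -0.0, 1.499]
contact_force: [0.2, -1.0, -0.4]
opening: 0.0437
```

```bash
python3 go.py .661 .038 .166 1.498; python3 - <<'E'
from fit import *
p,h,X=cloud("wrist"); cv2.imwrite(f"pics/wrist27.png",p[...,::-1])
z=X[...,2]
s=(z>.19)&(z<.225)&(X[...,0]>.62)&(X[...,0]<.72)&(X[...,1]>.1)
P=X[s]; top=P[P[:,2]>.207]
k=np.polyfit(top[:,1],top[:,0],1); print("rail x=%.4f+%.4f y"%(k[1],k[0]),len(top),P.min(0),P.max(0))
E
```

```text
tx -0.0001 ty 0.0008 tz 0.0947 yaw 0.0011  rows~1.5/0.0 | at [0.6602 0.0382 0.2607] rot [ 3.1409e+00 -1.0000e-04  1.4991e+00] t 30.75 F [ 0.2 -1.  -0.4] open 0.0437
rail x=0.6592+0.0730 y 2496 [0.65708763 0.10002509 0.19804756] [0.68095908 0.17161959 0.21146824]
```

View pics/wrist27.png

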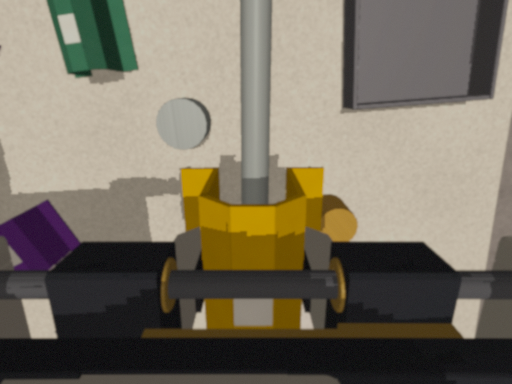

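The bar (256) lines up with the channel (253). Lowering.

>>> {"method": "apply_moves", "body": {
  "plan": [
    {"tx":0,"ty":0.001,"tz":0.04,"yaw":0,"grip":-0.6},
    {"tx":0,"ty":0.001,"tz":0.07,"yaw":0,"grip":-0.6},
    {"tx":0,"ty":0.001,"tz":0.085,"yaw":0,"grip":-0.6},
    {"tx":0,"ty":0.001,"tz":0.092,"yaw":0,"grip":-0.6},
    {"tx":0,"ty":0.001,"tz":0.096,"yaw":0,"grip":-0.6},
    {"tx":0,"ty":0.001,"tz":0.096,"yaw":0,"grip":-0.6},
    {"tx":0,"ty":0.001,"tz":0.096,"yaw":0,"grip":-0.6}
  ]
}}

```text
time: 31.68
tool_pos: [0.6622, 0.0378, 0.1644]
tool_rot: [3.14, -0.0, 1.499]
contact_force: [-0.9, 0.1, 1.0]
opening: 0.0442
```

```bash
python3 - <<'E'
from m import *
fs=[]
for i in range(5): fs.append(robot.observe()["contact_force"]); robot.read_camera("top")
print(np.mean(fs,0),robot.observe()["tool_pos"])
E
```

```text
[-0.56125336  0.0240926   2.63996125] [0.66227349 0.03782419 0.16437814]
```

>>> {"method": "apply_moves", "body": {
  "plan": [
    {"tx":0,"ty":0,"tz":0,"yaw":0,"grip":0.2},
    {"tx":0,"ty":0,"tz":0,"yaw":0,"grip":0.5},
    {"tx":0,"ty":0,"tz":0,"yaw":0,"grip":0.7},
    {"tx":0,"ty":0,"tz":0,"yaw":0,"grip":0.7},
    {"tx":0,"ty":0,"tz":-0.05,"yaw":0,"grip":0.7},
    {"tx":0,"ty":0,"tz":-0.11,"yaw":0,"grip":0.7},
    {"tx":0,"ty":0,"tz":-0.15,"yaw":0,"grip":0.7}
  ]
}}

```text
time: 32.8
tool_pos: [0.6621, 0.0378, 0.3168]
tool_rot: [3.138, -0.0, 1.499]
contact_force: [-0.0, 0.1, 0.1]
opening: 0.0781
```

```bash
python3 go.py .4835 .1915 .15 1.623; python3 - <<'E'
from fit import *
p,h,X=cloud("scene"); cv2.imwrite(f"pics/scene28.png",p[...,::-1])
r=crest(h,X,60,90,(.4835,.1915)); print("G",*[np.round(v,4) for v in r])
p,h,X=cloud("wrist"); cv2.imwrite(f"pics/wrist28.png",p[...,::-1])
r=crest(h,X,60,90,(.4835,.1915)); print("G",*[np.round(v,4) for v in r])
E
```

```text
tx 0.1404 ty -0.1898 tz 0.1661 yaw -0.1242  rows~4.6/0.7 | at [0.6621 0.0378 0.3168] rot [ 3.1380e+00 -2.0000e-04  1.4988e+00] t 32.8 F [-0.   0.1  0.1] open 0.0781
G [0.4882 0.1915] [0.4886 0.1927] [32.8 79.2] -85.5748 268
G [0.4844 0.1923] [0.4845 0.1931] [26.4 80.9] -87.1841 1407
```

View pics/scene28.png

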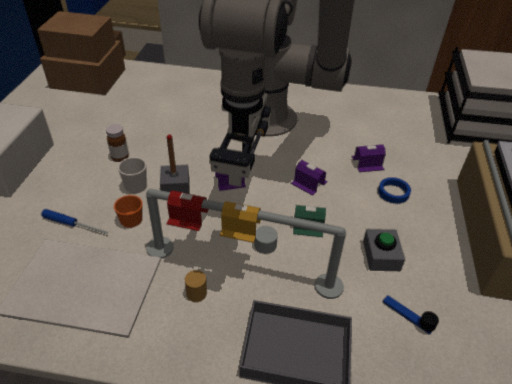

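Yellow (240,220) and red (187,210) both hang. Next is green.

>>> {"method": "apply_moves", "body": {
  "plan": [
    {"tx":0.14,"ty":-0.19,"tz":0,"yaw":-0.122,"grip":1},
    {"tx":0.14,"ty":-0.19,"tz":0,"yaw":-0.122,"grip":1},
    {"tx":0.14,"ty":-0.19,"tz":0,"yaw":-0.122,"grip":1},
    {"tx":0.14,"ty":-0.19,"tz":0,"yaw":-0.122,"grip":1},
    {"tx":0.14,"ty":-0.19,"tz":0.06,"yaw":-0.122,"grip":1},
    {"tx":0.14,"ty":-0.19,"tz":0.12,"yaw":-0.122,"grip":1},
    {"tx":0.14,"ty":-0.19,"tz":0.16,"yaw":-0.122,"grip":1},
    {"tx":0.14,"ty":-0.19,"tz":0.16,"yaw":-0.122,"grip":1}
  ]
}}

```text
time: 33.9
tool_pos: [0.48, 0.1906, 0.1504]
tool_rot: [-3.134, 0.001, 1.621]
contact_force: [0.1, -0.2, 0.8]
opening: 0.0916
```

```bash
python3 go.py .4845 .1915 .016 1.62;  python3 - <<'E'
from fit import *
p,h,X=cloud("wrist"); cv2.imwrite(f"pics/wrist29.png",p[...,::-1])
r=crest(h,X,60,90,(.4835,.1915)); print("G",*[np.round(v,4) for v in r])
E
```

```text
tx 0.0008 ty 0.0055 tz 0.1344 yaw 0.0009  rows~2.2/0.0 | at [0.48   0.1906 0.1504] rot [-3.1341e+00  1.3000e-03  1.6209e+00] t 33.9 F [ 0.1 -0.2  0.8] open 0.0916
G [0.4862 0.1932] [0.4859 0.1955] [34.6 80.4] -86.7761 3638
```

View pics/wrist29.png

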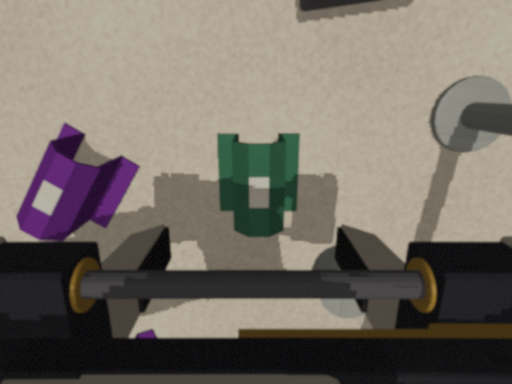

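Green is at (259,185), aligned. Descending.

>>> {"method": "apply_moves", "body": {
  "plan": [
    {"tx":0.002,"ty":0.004,"tz":0.05,"yaw":0,"grip":1},
    {"tx":0.002,"ty":0.004,"tz":0.1,"yaw":0,"grip":1},
    {"tx":0.002,"ty":0.004,"tz":0.135,"yaw":0,"grip":0.5},
    {"tx":0.002,"ty":0.004,"tz":0.135,"yaw":0,"grip":0.2},
    {"tx":0.002,"ty":0.004,"tz":0.135,"yaw":0,"grip":0.2}
  ],
  "force": 25
}}

```text
time: 34.58
tool_pos: [0.4882, 0.1938, 0.0208]
tool_rot: [3.137, -0.001, 1.621]
contact_force: [-0.1, 0.7, -0.1]
opening: 0.0663
```

```bash
python3 go.py .485 .192 .016 1.62
```

```text
tx -0.0016 ty -0.0033 tz 0.0048 yaw 0.0007  rows~0.1/0.0 | at [0.4882 0.1938 0.0208] rot [ 3.1375e+00 -8.0000e-04  1.6207e+00] t 34.58 F [-0.1  0.7 -0.1] open 0.0663
```

>>> {"method": "apply_moves", "body": {
  "plan": [
    {"tx":0,"ty":-0.002,"tz":0.004,"yaw":0,"grip":0.2},
    {"tx":0,"ty":-0.002,"tz":0.004,"yaw":0,"grip":-0.6},
    {"tx":0,"ty":-0.002,"tz":0.004,"yaw":0,"grip":-0.6},
    {"tx":0,"ty":-0.002,"tz":0.004,"yaw":0,"grip":-0.6},
    {"tx":0,"ty":-0.002,"tz":0.004,"yaw":0,"grip":-0.6},
    {"tx":0,"ty":-0.002,"tz":0.004,"yaw":0,"grip":-0.6}
  ]
}}

```text
time: 35.33
tool_pos: [0.4845, 0.1934, 0.0152]
tool_rot: [3.141, -0.0, 1.621]
contact_force: [-1.1, -0.2, 6.7]
opening: 0.0438
```

```bash
python3 go.py .50 .168 .29 1.498; python3 - <<'E'
from fit import *
p,h,X=cloud("wrist"); cv2.imwrite(f"pics/wrist30.png",p[...,::-1])
E
```

```text
tx -0.0260 ty 0.0144 tz -0.2748 yaw 0.1229  rows~4.4/0.7 | at [0.4845 0.1934 0.0152] rot [ 3.1408e+00 -2.0000e-04  1.6209e+00] t 35.33 F [-1.1 -0.2  6.7] open 0.0438
```

View pics/wrist30.png

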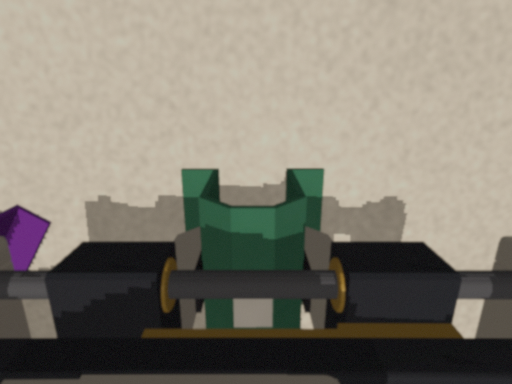

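Green is gripped at 44 mm. Lifting.

>>> {"method": "apply_moves", "body": {
  "plan": [
    {"tx":0,"ty":0,"tz":-0.04,"yaw":0,"grip":-0.6},
    {"tx":0,"ty":0,"tz":-0.1,"yaw":0,"grip":-0.6},
    {"tx":0,"ty":0,"tz":-0.16,"yaw":0,"grip":-0.6},
    {"tx":0,"ty":0,"tz":-0.22,"yaw":0,"grip":-0.6},
    {"tx":-0.026,"ty":0.014,"tz":-0.275,"yaw":0.123,"grip":-0.6},
    {"tx":-0.026,"ty":0.014,"tz":-0.275,"yaw":0.123,"grip":-0.6},
    {"tx":-0.026,"ty":0.014,"tz":-0.275,"yaw":0.123,"grip":-0.6}
  ]
}}

```text
time: 36.25
tool_pos: [0.4988, 0.1679, 0.2883]
tool_rot: [-3.14, 0.0, 1.498]
contact_force: [-1.0, -0.1, -0.9]
opening: 0.0435
```

```bash
python3 go.py .6705 .168 .26 1.498
```

```text
tx 0.0126 ty 0.1713 tz 0.0279 yaw 0.0002  rows~2.8/0.0 | at [0.4988 0.1679 0.2883] rot [-3.1395e+00  2.0000e-04  1.4982e+00] t 36.25 F [-1.  -0.1 -0.9] open 0.0435
```

>>> {"method": "apply_moves", "body": {
  "plan": [
    {"tx":0.012,"ty":0.171,"tz":0,"yaw":0,"grip":-0.6},
    {"tx":0.012,"ty":0.171,"tz":0,"yaw":0,"grip":-0.6},
    {"tx":0.012,"ty":0.171,"tz":0,"yaw":0,"grip":-0.6},
    {"tx":0.012,"ty":0.171,"tz":0,"yaw":0,"grip":-0.6},
    {"tx":0.012,"ty":0.171,"tz":0.028,"yaw":0,"grip":-0.6},
    {"tx":0.012,"ty":0.171,"tz":0.028,"yaw":0,"grip":-0.6},
    {"tx":0.012,"ty":0.171,"tz":0.028,"yaw":0,"grip":-0.6}
  ]
}}

```text
time: 37.12
tool_pos: [0.6704, 0.1679, 0.262]
tool_rot: [-3.141, -0.0, 1.499]
contact_force: [-0.2, -0.1, -1.4]
opening: 0.0441
```

```bash
python3 go.py .6705 .168 .165 1.498; python3 - <<'E'
from fit import *
p,h,X=cloud("wrist"); cv2.imwrite(f"pics/wrist31.png",p[...,::-1])
E
```

```text
tx 0.0001 ty 0.0001 tz 0.0970 yaw 0.0006  rows~1.6/0.0 | at [0.6704 0.1679 0.262 ] rot [-3.1414e+00 -1.0000e-04  1.4986e+00] t 37.12 F [-0.2 -0.1 -1.4] open 0.0441
```

View pics/wrist31.png

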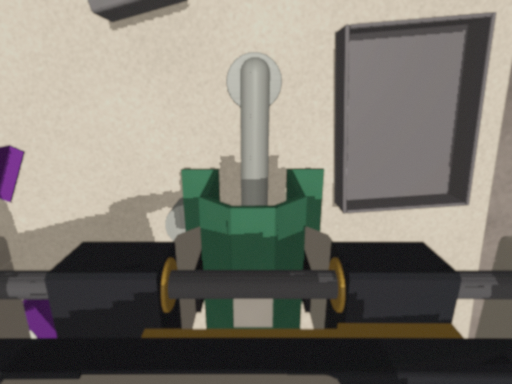

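The bar (256,120) is centred in green's channel. Lowering.

>>> {"method": "apply_moves", "body": {
  "plan": [
    {"tx":0,"ty":0.001,"tz":0.04,"yaw":0,"grip":-0.6},
    {"tx":0,"ty":0.001,"tz":0.07,"yaw":0,"grip":-0.6},
    {"tx":0,"ty":0.001,"tz":0.085,"yaw":0,"grip":-0.6},
    {"tx":0,"ty":0.001,"tz":0.093,"yaw":0,"grip":-0.6},
    {"tx":0,"ty":0.001,"tz":0.0975,"yaw":0,"grip":-0.6},
    {"tx":0,"ty":0.001,"tz":0.0975,"yaw":0,"grip":-0.6},
    {"tx":0,"ty":0.001,"tz":0.0975,"yaw":0,"grip":-0.6}
  ]
}}

```text
time: 38.05
tool_pos: [0.6724, 0.1675, 0.1648]
tool_rot: [3.14, -0.0, 1.498]
contact_force: [-0.7, -0.3, -1.0]
opening: 0.0439
```

```bash
python3 - <<'E'
from m import *
fs=[]
for i in range(5): fs.append(robot.observe()["contact_force"]); robot.read_camera("top")
print(np.mean(fs,0),robot.observe()["tool_pos"])
E
```

```text
[-0.13027659  0.33383849 -1.13466411] [0.67207883 0.16740683 0.16419457]
```

>>> {"method": "apply_moves", "body": {
  "plan": [
    {"tx":0,"ty":-0.001,"tz":0.0015,"yaw":0,"grip":-0.6},
    {"tx":0,"ty":-0.001,"tz":0.002,"yaw":0,"grip":-0.6},
    {"tx":0,"ty":-0.001,"tz":0.002,"yaw":0,"grip":-0.6}
  ]
}}

```text
time: 38.67
tool_pos: [0.6723, 0.1674, 0.1642]
tool_rot: [3.137, -0.001, 1.498]
contact_force: [0.8, -1.0, 6.5]
opening: 0.0437
```

```bash
python3 - <<'E'
from m import *
fs=[]
for i in range(5): fs.append(robot.observe()["contact_force"]); robot.read_camera("top")
print(np.mean(fs,0),robot.observe()["tool_pos"])
E
```

```text
[ 0.90746945 -0.44583746  6.47445669] [0.67224251 0.1674179  0.16417249]
```

Green now rests on the bar at 6.5 N. Releasing.

>>> {"method": "apply_moves", "body": {
  "plan": [
    {"tx":0,"ty":0,"tz":0,"yaw":0,"grip":0.2},
    {"tx":0,"ty":0,"tz":0,"yaw":0,"grip":0.5},
    {"tx":0,"ty":0,"tz":0,"yaw":0,"grip":0.7},
    {"tx":0,"ty":0,"tz":0,"yaw":0,"grip":0.7},
    {"tx":0,"ty":0,"tz":-0.05,"yaw":0,"grip":0.7},
    {"tx":0,"ty":0,"tz":-0.11,"yaw":0,"grip":0.7},
    {"tx":0,"ty":0,"tz":-0.15,"yaw":0,"grip":0.7}
  ]
}}

```text
time: 39.8
tool_pos: [0.6712, 0.1675, 0.3153]
tool_rot: [3.138, -0.001, 1.498]
contact_force: [0.7, -0.8, -0.7]
opening: 0.0779
```

```bash
python3 go.py .554 .384 .2 1.65; python3 - <<'E'
from fit import *
p,h,X=cloud("scene"); cv2.imwrite(f"pics/scene32.png",p[...,::-1])
p,h,X=cloud("wrist"); cv2.imwrite(f"pics/wrist32.png",p[...,::-1])
E
```

```text
tx 0.2073 ty -0.1331 tz 0.1150 yaw -0.1522  rows~4.3/0.8 | at [0.6712 0.1675 0.3153] rot [ 3.1381e+00 -8.0000e-04  1.4978e+00] t 39.8 F [ 0.7 -0.8 -0.7] open 0.0779
```

View pics/scene32.png

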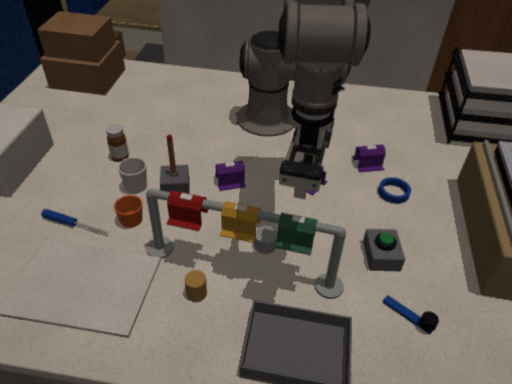

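View pics/wrist32.png

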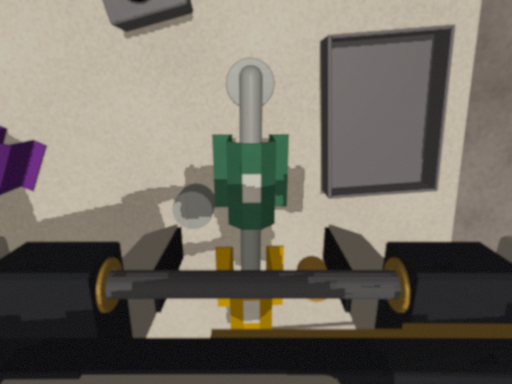

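All three panels hang (scene: red 187,210; yellow 240,220; green 296,232). Next is the timer, with the fingers shut.

>>> {"method": "apply_moves", "body": {
  "plan": [
    {"tx":0.207,"ty":-0.133,"tz":0,"yaw":0,"grip":-1},
    {"tx":0.207,"ty":-0.133,"tz":0,"yaw":0,"grip":-1},
    {"tx":0.207,"ty":-0.133,"tz":0,"yaw":0,"grip":-1},
    {"tx":0.207,"ty":-0.133,"tz":0,"yaw":0,"grip":-1},
    {"tx":0.207,"ty":-0.133,"tz":0.05,"yaw":0,"grip":-1},
    {"tx":0.207,"ty":-0.133,"tz":0.11,"yaw":0,"grip":-1},
    {"tx":0.207,"ty":-0.133,"tz":0.17,"yaw":0,"grip":-1},
    {"tx":0.207,"ty":-0.133,"tz":0.17,"yaw":0,"grip":-1}
  ]
}}

```text
time: 40.9
tool_pos: [0.5502, 0.3819, 0.136]
tool_rot: [-3.131, 0.007, 1.498]
contact_force: [-0.1, 0.6, 0.5]
opening: 0.0037
```

```bash
python3 go.py .553 .384 .09; python3 - <<'E'
from fit import *
p,h,X=cloud("wrist"); cv2.imwrite(f"pics/wrist33.png",p[...,::-1])
blobs(h,50,90,X,100,40)
z=X[...,2]
p,h,X=cloud("top"); cv2.imwrite(f"pics/top33.png",p[...,::-1])
for nm,c in(("R",(.652,-.092)),("Y",(.661,.038)),("G",(.6715,.168))):
    s=(np.abs(X[...,0]-c[0])<.05)&(np.abs(X[...,1]-c[1])<.045)&(X[...,2]>.205)&(X[...,2]<.225)
    P=X[s]
    if len(P): print(nm,cv2.minAreaRect((P[:,:2]*1000).astype(np.float32)),P[:,2].max())
for nm,c,zl in(("pot",(.56,-.29),.052),("beaker",(.43,-.335),.072)):
        s=(np.hypot(X[...,0]-c[0],X[...,1]-c[1])<.08)&(X[...,2]>zl)&(X[...,2]<zl+.02)
        if s.sum()>5:
            (cc,r)=cv2.minEnclosingCircle((X[s][:,:2]*1000).astype(np.float32)); print(nm,np.round(cc,1),round(r,1))
E
```

```text
tx 0.0026 ty 0.0032 tz 0.0460 yaw 0.0000  rows~0.7/0.0 | at [0.5502 0.3819 0.136 ] rot [-3.1311  0.0067  1.498 ] t 40.9 F [-0.1  0.6  0.5] open 0.0037
50 90 px [259. 195.] A 1823 hue 68.0 mean [0.557 0.389 0.074] min [0.541 0.372 0.066] max [0.573 0.405 0.076]
R ((649.3606567382812, -91.96924591064453), (87.46257781982422, 39.319007873535156), 84.12146759033203) 0.21707842187683796
Y ((660.2468872070312, 37.71152114868164), (87.05050659179688, 37.116703033447266), 88.71949768066406) 0.2175193490320561
G ((668.3450927734375, 168.6832733154297), (88.98884582519531, 35.58753204345703), 86.27220153808594) 0.21750483444354687
pot [ 561.  -291.1] 38.8
beaker [ 429.3 -326.8] 40.7
```

View pics/wrist33.png

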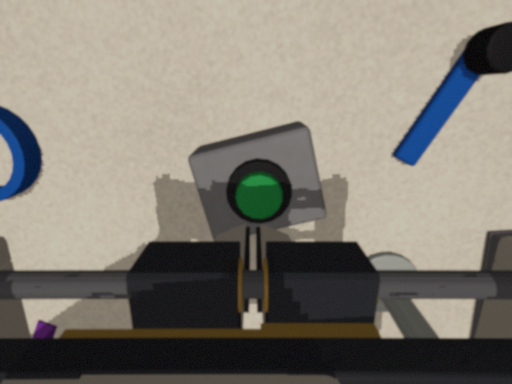

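View pics/top33.png

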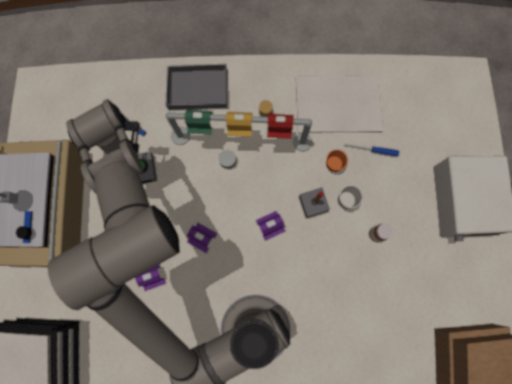

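All three panels hang aligned with crests at 0.217 m, the brush is in the block (315,200), and the pot and beaker are upright. The button is at (259,195), with its top near 0.075 m. I'll approach it gently.

>>> {"method": "apply_moves", "body": {
  "plan": [
    {"tx":0.004,"ty":0.003,"tz":0.03,"yaw":0,"grip":-1},
    {"tx":0.004,"ty":0.003,"tz":0.054,"yaw":0,"grip":-1},
    {"tx":0.004,"ty":0.003,"tz":0.054,"yaw":0,"grip":-1},
    {"tx":0.004,"ty":0.003,"tz":0.054,"yaw":0,"grip":-1}
  ]
}}

```text
time: 41.5
tool_pos: [0.5583, 0.3882, 0.0912]
tool_rot: [3.137, -0.003, 1.498]
contact_force: [0.0, -0.2, 0.0]
opening: 0.0007
```

```bash
python3 go.py .555 .386 .068
```

```text
tx -0.0025 ty -0.0032 tz 0.0231 yaw 0.0000  rows~0.4/0.0 | at [0.5583 0.3882 0.0912] rot [ 3.1374e+00 -2.8000e-03  1.4978e+00] t 41.5 F [ 0.  -0.2  0. ] open 0.0007
```

>>> {"method": "apply_moves", "body": {
  "plan": [
    {"tx":-0.001,"ty":-0.001,"tz":0.01,"yaw":0,"grip":-1},
    {"tx":-0.001,"ty":-0.001,"tz":0.016,"yaw":0,"grip":-1},
    {"tx":-0.001,"ty":-0.001,"tz":0.02,"yaw":0,"grip":-1},
    {"tx":-0.001,"ty":-0.001,"tz":0.02,"yaw":0,"grip":-1},
    {"tx":-0.001,"ty":-0.001,"tz":0.02,"yaw":0,"grip":-1}
  ]
}}

```text
time: 42.12
tool_pos: [0.5556, 0.3865, 0.0683]
tool_rot: [3.142, -0.0, 1.498]
contact_force: [-0.7, -1.5, 2.9]
opening: 0.0007
```

```bash
python3 go.py .555 .386 .068; python3 - <<'E'
from m import *
fs=[]
for i in range(5): fs.append(robot.observe()["contact_force"]); robot.read_camera("top")
print(np.mean(fs,0),robot.observe()["tool_pos"])
E
```

```text
tx -0.0005 ty -0.0006 tz 0.0003 yaw 0.0000  rows~0.0/0.0 | at [0.5556 0.3865 0.0683] rot [ 3.1415 -0.      1.4978] t 42.12 F [-0.7 -1.5  2.9] open 0.0007
[-1.22119515 -1.04500071  2.94172132] [0.55564831 0.38642755 0.06810445]
```

At about 2.9 N the press is not clearly full, so I'll push a little further to the stop.

>>> {"method": "apply_moves", "body": {
  "plan": [
    {"tx":0,"ty":0,"tz":0.002,"yaw":0,"grip":-1},
    {"tx":0,"ty":0,"tz":0.003,"yaw":0,"grip":-1},
    {"tx":0,"ty":0,"tz":0.003,"yaw":0,"grip":-1}
  ]
}}

```text
time: 42.75
tool_pos: [0.5557, 0.3865, 0.0662]
tool_rot: [3.141, -0.0, 1.498]
contact_force: [-3.2, -2.6, 10.3]
opening: 0.0005
```

```bash
python3 - <<'E'
from m import *
fs=[]
for i in range(5): fs.append(robot.observe()["contact_force"]); robot.read_camera("top")
print(np.mean(fs,0),robot.observe()["tool_pos"])
E
```

```text
[-3.38258967 -2.58785324 10.28586562] [0.55571412 0.38649833 0.06616035]
```

The force jumped to 10 N, so the button is against its stop. Retreating upward, then a last check.

>>> {"method": "apply_moves", "body": {
  "plan": [
    {"tx":0,"ty":0,"tz":-0.03,"yaw":0,"grip":-1},
    {"tx":0,"ty":0,"tz":-0.08,"yaw":0,"grip":-1},
    {"tx":0,"ty":0,"tz":-0.14,"yaw":0,"grip":-1},
    {"tx":0,"ty":0,"tz":-0.2,"yaw":0,"grip":-1},
    {"tx":0,"ty":0,"tz":-0.2,"yaw":0,"grip":-1}
  ]
}}

```text
time: 43.62
tool_pos: [0.5576, 0.3877, 0.271]
tool_rot: [3.132, -0.007, 1.498]
contact_force: [0.6, 0.2, -0.4]
opening: 0.0005
```

```bash
python3 - <<'E'
from m import *
p,h,X=cloud("scene"); cv2.imwrite("pics/scene40.png",p[...,::-1])
p,h,X=cloud("top"); z=X[...,2]
for nm,c in(("R",(.652,-.092)),("Y",(.661,.038)),("G",(.6715,.168))):
    s=(np.abs(X[...,0]-c[0])<.05)&(np.abs(X[...,1]-c[1])<.045)&(z>.205)&(z<.225)
    P=X[s]; print(nm,cv2.minAreaRect((P[:,:2]*1000).astype(np.float32)),P[:,2].max())
for zl in (.08,.16):
    s=(np.hypot(X[...,0]-.418,X[...,1]+.205)<.03)&(z>zl)&(z<zl+.045); print("brush",X[s].mean(0).round(4),X[s].max(0).round(4))
print(robot.observe()["contact_force"],robot.observe()["tool_pos"],robot.observe()["time"])
E
```

```text
R ((652.89599609375, -92.18656921386719), (86.65416717529297, 39.49658966064453), 88.73880004882812) 0.21950285014726253
Y ((660.2717895507812, 37.86193084716797), (87.49063110351562, 38.809059143066406), 86.10523223876953) 0.21884010264911022
G ((668.791748046875, 168.32952880859375), (89.41096496582031, 33.744503021240234), 87.08808898925781) 0.21867530769119206
brush [ 0.4133 -0.2037  0.1026] [ 0.4221 -0.1998  0.1244]
brush [ 0.416  -0.2063  0.1891] [ 0.4234 -0.1999  0.2008]
[-0.50522393 -0.20591501 -2.04083631] [0.55566317 0.3865304  0.26463937] 43.725
```

View pics/scene40.png

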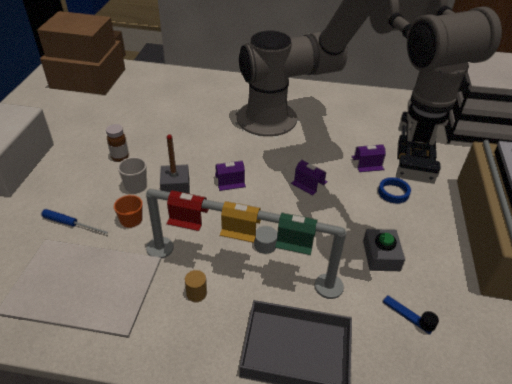

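The last picture shows everything in place: three panels on the bar, the brush upright, the pot (129,211) and beaker (133,176) upright, and the arm clear. Handing in.

```bash
python3 -c "
from cell import robot
print(robot.hand_in())"
```

```text
the job is handed in; nothing more can be done
None
```

I did every step of the task in order and handed the job in at about 44 s of the 208 s allowed. No verdict was reported.

**What I did:** I dipped the brush in the orange pot and touched the marks on yellow, red and green. No blue panel was in the scene; the networks reported it only with low confidence, on the beaker, green and red objects. I then rinsed the brush in the white beaker and put it back in its block. Red, yellow and green went onto the bar, and I pressed the timer button.

**Last checks:**
- **Mark touches:** the upward force was about 1.2 N on yellow, 1.4 N on red and 0.9 N on green. The wrist pictures showed the tuft on each white mark.
- **Panels:** all three hang level, aligned with the bar to within a few degrees. The top camera reads their crests at about 0.219 m, roughly 5 mm above the expected 0.213 m; that camera also reads the bare bar several millimetres high.
- **Brush, pot and beaker:** the brush stands upright in the hole, and the pot and beaker are upright. The beaker had shifted about 3 cm part-way through while the arm was elsewhere.
- **Button:** the press read about 2.9 N at first, so I pushed 2 mm further and the force rose to 10 N, which I took as the stop. I could not read the button's travel directly.

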